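# Hang the check weight on the force gauge

### The job

Hang the check weight on the force gauge. Two round bosses on its shackle are there to hold it by: lift it level out of its wooden rest, then ease your grip until it swings down between the fingertips and hangs straight in the air, and grip it firmly again. The gauge overhangs its hook, so slant in from the front to put the shackle's pin over the lip of the hook, lower it gently without ever pulling the hook down into the red of the dial, and leave the weight hanging free and still, with the coupon box, the dish, the hex keys and the beaker where they were.

Things in the scene. Friction and masses are not known exactly. Their poses are not given: they have to be found in the camera images.
- check_weight: Check weight, 0.16 kg, 145 mm long: aluminium shackle, thin stem, brass bob. Origin: centre of the cross pin (8 mm thick, bare for 24 mm between the side plates); x along the stem to the bob, y along the pin. Outside the plates, in line with the pin, sit two dark flat bosses 16 mm across, 44 mm over their ends: grip there, closing along y. Starts level, bob away from the robot.
- bob_centre (a point): Middle of the brass bob (34 mm diameter; 100 to 136 mm from the pin). Centre of mass about 105 mm from the pin. Gripped by the bosses at 30 N or more the weight keeps its angle; as the grip is eased from about 22 N down it turns about them bit by bit, at 3 to 5 N it hangs almost straight and still does not fall out. The shackle is open for 41 mm between pin and bridge (45 to 53 mm).
- weight_rest: Fixed wooden rest, 176 x 76 mm, 39 mm high at the bob end. Origin on the bench straight below where the pin lies; x toward the bob. The pin's centre lies 44 mm above the bench; there the board is only 12 mm high and nothing stands beside the bosses. The shackle's bridge lies on a block, the bob in a V saddle.
- gauge_stand: Fixed test stand with a white dial force gauge. Origin on the bench straight below the hook; x points from the open front to the column, whose axis stands 82 mm behind the hook. Base 190 x 112 mm (67 mm before to 123 mm behind the hook), its plate 23 mm high; the column stands 464 mm tall.
- gauge_edge (a point): Middle of the lower front edge of the gauge housing (72 mm wide): 105 mm above the hook's seat and 15 mm in front of it; the round dial above reaches 8 mm further forward. A gripper must come in below it, slanted from the front by about 40 degrees.
- hook_seat (a point): Where the pin's centre lies when seated, 195 mm above the bench unloaded; axes as the stand's. The hook, a bar 8 mm thick in the plane y = 0, opens to the front (-x): its lip is 18 mm in front of the seat, the lip's top 9 mm above it; the throat above the lip is open up to 36 mm above the seat, its back is 12 mm behind the seat. Moves down with the spindle.
- gauge_spindle (a joint): How far the hook is drawn down against the gauge's spring, m: 0 unloaded, about 0.005 with the weight hanging still (0.3 N per mm); the dial needle turns with it and enters the red at 0.012.
- coupon_box: Small black slotted box of metal test coupons, 47 x 75 x 28 mm, standing on the bench; origin under its centre. Leave alone.
- dish: Clear lidded dish, 56 mm across, 12 mm high; origin under its centre. Leave alone.
- hex_keys: Hex keys in a black holder, 127 x 52 x 20 mm; origin under its centre. Leave alone.
- beaker: Steel beaker, 85 mm across, 108 mm high; origin under its centre. Leave alone.

How it is judged:
On the way, in this order (a step that is already met when the one before it is completed fails the run):
1. the check weight is lifted level (within 30 degrees) out of its rest, its pin 100 mm or more above the bench, held by the fingers alone (height (world z) of check_weight above 0.1 m and angle between check_weight's own x axis and vertical between 1.047 and 2.094 rad and contact force between check_weight and the fingers above 2 N and contact force between check_weight and weight_rest below 0.05 N), for 0.1 s.
2. it hangs straight down (within 15 degrees) and still in the air, gripped firmly again (18 N or more, both fingers together), touching neither rest nor stand (angle between check_weight's own x axis and vertical above 2.88 rad and angular speed of check_weight below 0.6 rad/s and height (world z) of check_weight above 0.14 m and contact force between check_weight and the fingers above 18 N and contact force between check_weight and weight_rest below 0.05 N and contact force between check_weight and gauge_stand below 0.05 N), for 0.2 s.
At the end, for the whole second after the job is handed in: The pin lies in the hook (within 12 mm of the seat), the weight hangs straight down (within 10 degrees) and still, and the spindle carries it (drawn down 3 to 8 mm) (distance between check_weight and hook_seat below 0.012 m and value of joint gauge_spindle between 0.003 and 0.008 m and angle between check_weight's own x axis and vertical above 2.97 rad and linear speed of check_weight below 0.03 m/s and angular speed of check_weight below 0.5 rad/s); the robot touches nothing.
It fails at once if the gauge is overloaded: the hook is drawn down more than 12 mm, into the red (value of joint gauge_spindle above 0.012 m).
It fails at once if the coupon box, the dish, the hex keys or the beaker is moved more than 15 mm (distance of any of coupon_box, dish, hex_keys, beaker from where it was at the start of the episode above 0.015 m).
It also fails if it takes over 64 s, if anything falls off the work surface, if the arm or the gripper's body presses on something with over 40 N, if the wrist force passes 120 N, or if a joint passes its speed limit or range.

### The arm

A 6-joint arm with a two-finger parallel gripper is mounted at the origin on a cart in front of the work surface, level with it; the furniture and walls round the work are solid. World frame = base frame: x ahead of the robot, y to its left, z up, the work surface at z = 0. Lengths are in m, angles in rad, forces in N, time in s.
With the tool pointing down it reaches from about 0.375 to 0.75 m from the base axis. Payload 9 kg.
Tool frame: the origin (TCP) lies midway between the tips of the shut fingers; the grasp point (between the pads) lies 19 mm behind it (manip.grip_depth is the z of the grasp point in the tool frame, in m); z points along the fingers, y is the line along which they close (so a half turn about z gives the same grasp; the last joint's range is limited). The gripper opens to 85 mm and grips with 20 to 120 N. Pads are 22 mm wide; open, the fingers measure 114 mm over their backs; the gripper's body (76 mm by 85 mm) begins 54 mm behind the grasp point. The pads swing forward as they close: fully open they stand 13 mm farther back than shut.
Start: joints at [-0.218, 0.104, 0.097, 1.564, 0, 1.353], TCP at [0.6, 0, 0.209] pointing down, gripper open.
Joint ranges: [-2.99, 2.99], [-0.84, 1.86], [-1.1, 1.16], [-1.84, 2.11], [-1.51, 1.56], [-3.14, 3.14]. Speed limits (rad/s): [2.22, 2.22, 2.57, 3.14, 3.14, 3.14].

### API

Orientations are given as a unit quaternion [x, y, z, w].
In Python, from bench import manip, camera gives the robot as it stands.
- The arm moves only by the tool jog_arm, never from a script. Its argument "series" is a list of rows, each a list of 5 numbers: the shift along the tool's x, y, z normalised to -1 to 1, where 1 is 0.6 m, then the turn about the tool's z normalised to -1 to 1, where 1 is 120 degrees, then the gripper's target within -1 to 1 (fully open at 1, half-way at 0, shut at -1). A call has 1 to 20 rows; each row shifts and turns the commanded pose from where the row before left it, along the tool's axes as they then stand; what a row does not reach is not made up. A row lasts 1/12 s, in which the tool goes at most 41.7 mm and 7.16 degrees, less where a joint would pass 70% of its speed; a pose out of reach is approached as far as the arm can. A call with a number of a shift or a turn outside -1 to 1 is refused whole. A call with a gripper value outside its range is refused whole. The fingers move at their own pace and stop on an object; "force" is the grip in N (left out, the last holds). Time passes only in rows, so rows that do not move let the fingers close. It gives the time, the measured TCP pose, the force, the opening and the grip force at its end, in the units of the state.
- manip.state(): the state, without advancing time (a new reading comes with each control period).
- camera(name): name is "scene" or "side" or "wrist"; returns a dict with "color" (480x640x3 uint8, blue, green, red), "range_z" (480x640 float32, m along the optical axis (not along the pixel's ray), 0 where there is no reading), "camera_matrix" (3x3 intrinsics, pixels), "dist_coeffs" ([k1, k2, p1, p2, k3] as OpenCV has them; the pictures are not rectified), "rvec" (rotation vector, rad) and "tvec" (3), from world to camera coordinates, as OpenCV has them. Camera axes: x right, y down, z forward; pixel columns grow to the right and rows downward; lengths in m; the calibration is good to about 2 mm. A picture is of the moment at which its call begins.
- manip.sign_off(): hands the job in; it is judged then, once.
The state is a dict: "time_s": time; "joint_pos": joint angles; "qvel": joint speeds; "joint_torque": joint torques, N m; "tcp_pos": TCP position; "orientation": TCP orientation; "wrist_force": force on the tool from outside, world axes, zero at the start; "wrist_torque": the same for the moment, N m; "gripper_width": finger opening in m; "gripper_force": force on a finger pad.
Only numpy, scipy, OpenCV 4.12 (cv2) and the standard library are available. Lean on these libraries where they do the work, as an engineer would, in place of code of your own. Each camera call takes 0.05 s, during which the arm holds its last target. There are 200 camera calls.

## Working session

There is one attempt and no reset: what is moved stays moved. The work goes in short steps, Python scripts to look and compute and a tool call to move; the robot and the scene stay as the last step left them, time stands still between calls to the robot, and variables do not carry over. Pictures are saved under pics/ and viewed, at most 10 in all, crops included, and the job is handed in when it is done.

Besides the shell and the picture viewer there is one more tool, called after "Request:" by a JSON object that holds its "name" and its "arguments". jog_arm: Moves the arm, as the interface text tells. Scaled input: -1 to 1 covers 0.6 m each way for a shift and 120 degrees each way for a turn. Its arguments: {"type":"object","properties":{"series":{"type":"array"},"force":{"type":"number"}},"required":["series"]}

```bash
mkdir -p pics; ls
python3 - <<'E'
from bench import manip, camera
import cv2, numpy as np
print(manip.state(), manip.grip_depth)
for n in ("scene","side"):
    c=camera(n); cv2.imwrite(f"pics/{n}0.png",c["color"]); np.savez(f"pics/{n}0.npz",**c)
    print(n,c["camera_matrix"].tolist(),c["dist_coeffs"],c["rvec"],c["tvec"])
E
```

```text
pics
{'time_s': 0.0, 'joint_pos': array([-2.17722858e-01,  1.04710304e-01,  9.64842566e-02,  1.56388880e+00,
        6.56134491e-06,  1.35309548e+00]), 'qvel': array([-0.00135145, -0.00210123,  0.00095259, -0.00041243,  0.00011595,
        0.00146786]), 'joint_torque': array([ 7.03431251e-04, -5.56934094e+01,  5.03644359e+01,  1.70058967e-02,
       -2.22691165e-04, -8.28643181e-07]), 'tcp_pos': array([5.99648705e-01, 7.57269472e-05, 2.07924144e-01]), 'orientation': array([ 7.07114412e-01,  7.07098843e-01, -3.51706954e-04, -5.57617756e-04]), 'wrist_force': array([-0.42509542, -0.37754471, -0.18639388]), 'wrist_torque': array([-0.00905368, -0.01123759, -0.02795051]), 'gripper_force': 0.0, 'gripper_width': 0.08539599649381216} -0.0187
scene [[611.3693941603161, 0.0, 310.5784830404087], [0.0, 611.3693941603161, 234.12921443287703], [0.0, 0.0, 1.0]] [0.03723246 0.         0.         0.         0.        ] [ 1.88782808 -0.81744092  0.53397654] [-0.36703247  0.35225666  1.06683469]
side [[546.5990316532323, 0.0, 314.5833985372892], [0.0, 546.5990316532323, 230.73372828765065], [0.0, 0.0, 1.0]] [-0.04404149  0.          0.          0.          0.        ] [ 1.99801856 -0.59575643  0.34086343] [-0.49424143  0.30461975  0.87730144]
```

View pics/scene0.png

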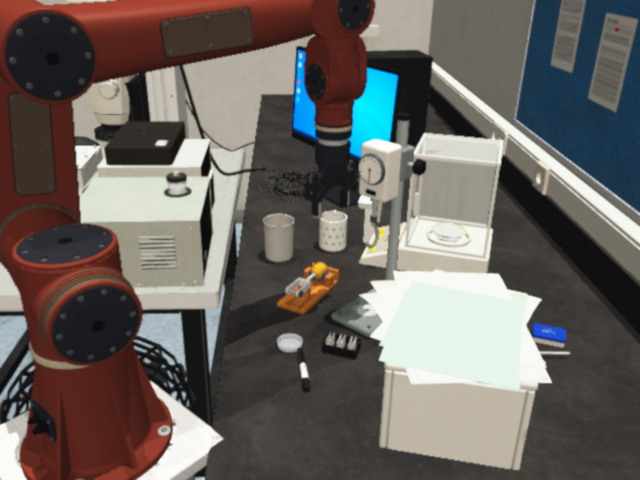

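View pics/side0.png

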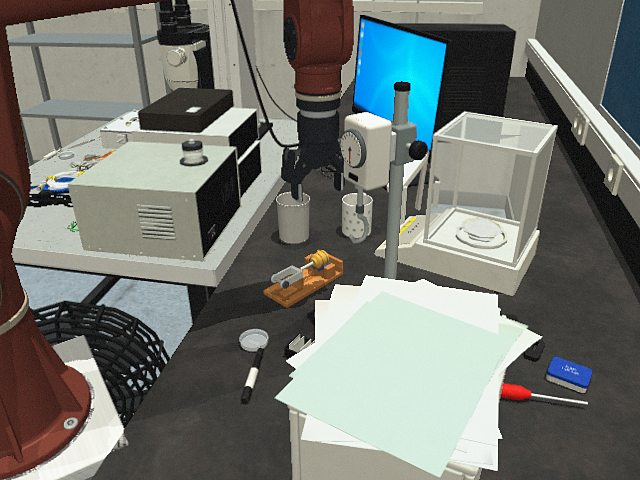

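The scene view shows the weight in its rest, with the shackle at about (297,287) and the bob at (319,270). The gauge dial is at (372,168), the hook at about (374,235) and the column at (400,200). In the side view the shackle is at about (287,275), the bob at (319,258) and the hook at (360,225).

```bash
cat > h.py <<'E'
import cv2, numpy as np
from scipy.spatial.transform import Rotation as R
def cloud(c):
    "world xyz per pixel (nan where no depth)"
    h,w=c["range_z"].shape
    uv=np.stack(np.meshgrid(np.arange(w),np.arange(h)),-1).reshape(-1,1,2).astype(float)
    n=cv2.undistortPoints(uv,c["camera_matrix"],c["dist_coeffs"])[:,0]
    z=c["range_z"].reshape(-1,1).astype(float)
    P=np.hstack([n*z,z]); M=cv2.Rodrigues(c["rvec"])[0]
    W=(P-c["tvec"].reshape(1,3))@M
    W[z[:,0]==0]=np.nan
    return W.reshape(h,w,3)
def proj(c,p):
    return cv2.projectPoints(np.atleast_2d(p).astype(float),c["rvec"],c["tvec"],c["camera_matrix"],c["dist_coeffs"])[0][:,0]
E
python3 - <<'E'
from h import *
C={n:dict(np.load(f"pics/{n}0.npz")) for n in("scene","side")}
for n,c in C.items():
    W=cloud(c); hsv=cv2.cvtColor(c["color"],cv2.COLOR_BGR2HSV)
    m=(hsv[...,0]>5)&(hsv[...,0]<22)&(hsv[...,1]>140)&(hsv[...,2]>60)&(W[...,2]>.004)&(W[...,2]<.08)
    k,l,s,_=cv2.connectedComponentsWithStats(m.astype(np.uint8)); i=1+s[1:,4].argmax()
    p=W[l==i]; r=cv2.minAreaRect(p[:,:2].astype(np.float32)); print(n,s[i],"rest",r,p.min(0),p.max(0))
    low=p[p[:,2]<.02]; print(" low",cv2.minAreaRect(low[:,:2].astype(np.float32)), np.percentile(low[:,2],[5,50,95]))
    for nm,uv in dict(scene=dict(dial=(372,168),hook=(374,240),col=(397,230),beak=(279,220),dish=(289,340),sh=(297,287),bob=(319,268)),side=dict(dial=(353,150),hook=(357,225),col=(395,200),beak=(294,200),dish=(253,340),sh=(287,275),bob=(319,258)))[n].items():
        print(" ",nm,W[uv[1],uv[0]].round(3))
c=C["side"];s=c["color"][255:310,255:355]; g=c["color"][105:260,325:435]
a=cv2.resize(s,None,fx=4,fy=4,interpolation=2); b=cv2.resize(g,None,fx=3.5,fy=3.5,interpolation=2)
o=np.zeros((600,790,3),np.uint8); o[:a.shape[0],:400]=a; o[:b.shape[0],402:402+b.shape[1]]=b
c=C["scene"];s=cv2.resize(c["color"][255:318,270:345],None,fx=5,fy=5,interpolation=2); o[225:225+s.shape[0],:s.shape[1]]=s
cv2.imwrite("pics/crop1.png",o)
E
```

```text
scene [ 277  263   62   52 1186] rest ((0.5999397039413452, 0.06251019239425659), (0.18300780653953552, 0.07867258787155151), 12.736051559448242) [0.50697362 0.00648729 0.00409004] [0.69684769 0.11821913 0.0612914 ]
 low ((0.6005768775939941, 0.06193162500858307), (0.18303430080413818, 0.07804153859615326), 11.86403751373291) [0.00634584 0.01073652 0.01597382]
  dial [ 0.592 -0.114  0.374]
  hook [ 0.63  -0.103  0.195]
  col [ 0.696 -0.118  0.202]
  beak [0.726 0.291 0.089]
  dish [ 0.42  -0.049  0.012]
  sh [0.571 0.073 0.029]
  bob [0.642 0.066 0.057]
side [ 263  250   80   57 1707] rest ((0.60090172290802, 0.06348145753145218), (0.17753246426582336, 0.07715091109275818), 12.788392066955566) [0.50805336 0.00820246 0.00405428] [0.69495064 0.11933384 0.06286424]
 low ((0.60090172290802, 0.06348145753145218), (0.17753246426582336, 0.07715091109275818), 12.788392066955566) [0.00601186 0.0117161  0.01672252]
  dial [ 0.596 -0.111  0.368]
  hook [0.824 0.168 0.038]
  col [ 0.695 -0.113  0.251]
  beak [0.72  0.299 0.084]
  dish [ 0.415 -0.055  0.011]
  sh [0.565 0.073 0.034]
  bob [0.642 0.064 0.055]
```

View pics/crop1.png

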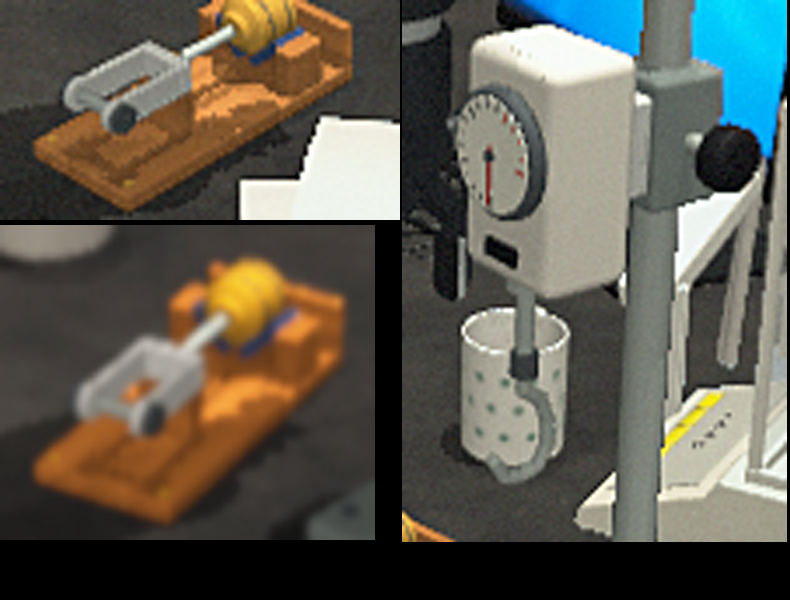

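The crops show the shackle's boss end at side pixel (285.5,284.5) and about (300,338)/5 into the scene crop. The hook opens toward the dial side, with its seat near side pixel (360,238) and the housing edge just above it.

Run:
```python
from h import *
from scipy.optimize import least_squares
C={n:dict(np.load(f"pics/{n}0.npz")) for n in("scene","side")}
def ray(c,uv,z):
    n=cv2.undistortPoints(np.array([[uv]],float),c["camera_matrix"],c["dist_coeffs"])[0,0]
    M=cv2.Rodrigues(c["rvec"])[0]; o=-M.T@c["tvec"].ravel(); d=M.T@np.r_[n,1]; return o+d*(z-o[2])/d[2]
a=np.deg2rad(12.7); ex=np.array([np.cos(a),np.sin(a)]); ey=np.array([-ex[1],ex[0]])
rc=np.array([.6005,.063])
for n,uv in (("side",(285.5,284.5)),("scene",(300.4,337.5))): # boss end
    if n=="scene": uv=(270+150/5,255+(413-225)/5)
    p=ray(C[n],uv,.044); d=p[:2]-rc; print(n,"boss",p.round(4),"along",d@ex,"across",d@ey,"pin",(p[:2]+.022*ey).round(4))
for n,c in C.items():
    W=cloud(c); V=W.reshape(-1,3); hsv=cv2.cvtColor(c["color"],cv2.COLOR_BGR2HSV)
    d=V[:,:2]-rc; al,ac=d@ex,d@ey
    # bob brass
    b=(abs(ac)<.03)&(al>0)&(al<.1)&(V[:,2]>.045)&(V[:,2]<.075)
    br=b&((hsv[...,0]>20)&(hsv[...,1]>120)).ravel()
    if br.sum()>20:
        q=np.c_[ac,V[:,2],al][br]
        f=least_squares(lambda t:np.hypot(q[:,0]-t[0],q[:,1]-t[1])-.017,[0,.045],loss="soft_l1",f_scale=.002)
        print(n,"bob across,z",f.x,"along",np.percentile(q[:,2],[1,5,50,95,99]),len(q))
    h=V[(V[:,0]>.55)&(V[:,0]<.75)&(V[:,1]>-.2)&(V[:,1]<-.05)&(V[:,2]>.33)&(V[:,2]<.40)]
    print(n,"housing",cv2.minAreaRect(h[:,:2].astype(np.float32)),len(h))
    for lo,hi in ((.24,.28),(.1,.2)):
        k=V[(V[:,0]>.66)&(V[:,0]<.75)&(V[:,1]>-.18)&(V[:,1]<-.07)&(V[:,2]>lo)&(V[:,2]<hi)]
        if len(k)>20:
            f=least_squares(lambda t:np.hypot(k[:,0]-t[0],k[:,1]-t[1])-t[2],[.71,-.115,.015],loss="soft_l1",f_scale=.002); print("  col",f.x,len(k))
    k=V[(V[:,0]>.58)&(V[:,0]<.67)&(V[:,1]>-.16)&(V[:,1]<-.06)&(V[:,2]>.17)&(V[:,2]<.29)]
    for z in np.arange(.17,.29,.01):
        s=k[(k[:,2]>=z)&(k[:,2]<z+.01)]
        if len(s): print("  hook",z.round(2),np.percentile(s[:,0],[2,50,98]).round(3),np.median(s[:,1]).round(3),len(s))
    k=V[(V[:,0]>.5)&(V[:,0]<.8)&(V[:,1]>-.22)&(V[:,1]<-.02)&(V[:,2]>.017)&(V[:,2]<.027)]
    print(n,"base",k.min(0),k.max(0),cv2.minAreaRect(k[:,:2].astype(np.float32)))
    # housing face plane: side face & front
    hh=V[(V[:,0]>.57)&(V[:,0]<.68)&(V[:,1]>-.16)&(V[:,1]<-.06)&(V[:,2]>.30)&(V[:,2]<.45)]
    np.save(f"pics/h_{n}.npy",hh)
    M=W[1:-1,1:-1]; gx=W[1:-1,2:]-W[1:-1,:-2]; gy=W[2:,1:-1]-W[:-2,1:-1]; N=np.cross(gx,gy); N/=np.linalg.norm(N,axis=-1,keepdims=True)
    ok=(M[...,0]>.57)&(M[...,0]<.68)&(M[...,1]>-.17)&(M[...,1]<-.05)&(M[...,2]>.30)&(M[...,2]<.42)&(abs(N[...,2])<.3)
    ang=np.rad2deg(np.arctan2(N[ok][:,1],N[ok][:,0])); ht=np.histogram(ang%90,bins=np.arange(0,91,3)); print("  normals mod90",ht[0])
```

```text
side boss [0.5365 0.0299 0.044 ] along -0.0697598898321746 across -0.018234794194898145 pin [0.5316 0.0513]
scene boss [0.5396 0.0327 0.044 ] along -0.06603373671314022 across -0.01616456839698629 pin [0.5348 0.0542]
scene bob across,z [2.61068425e-05 4.10418119e-02] along [0.03238979 0.0334882  0.0426331  0.0593106  0.06179182] 64
scene housing ((0.6518619656562805, -0.12321973592042923), (0.07039885222911835, 0.13911037147045135), 71.47850036621094) 1922
  col [ 0.70006286 -0.1064784   0.01175712] 182
  col [ 0.69952164 -0.10700141  0.01094866] 426
  hook 0.18 [0.604 0.619 0.631] -0.109 26
  hook 0.19 [0.599 0.619 0.635] -0.108 31
  hook 0.2 [0.597 0.632 0.636] -0.108 25
  hook 0.21 [0.63  0.632 0.636] -0.109 13
  hook 0.22 [0.623 0.628 0.633] -0.108 13
  hook 0.23 [0.612 0.619 0.629] -0.108 18
  hook 0.24 [0.608 0.613 0.62 ] -0.109 21
  hook 0.25 [0.608 0.615 0.622] -0.11 29
  hook 0.26 [0.609 0.615 0.62 ] -0.109 19
  hook 0.27 [0.611 0.615 0.622] -0.109 23
  hook 0.28 [0.611 0.616 0.62 ] -0.11 23
scene base [ 0.50013348 -0.17033823  0.01701241] [ 0.70871914 -0.05195202  0.0264708
[... 640 characters left out ...]
.2 [0.597 0.631 0.637] -0.107 32
  hook 0.21 [0.631 0.633 0.637] -0.108 20
  hook 0.22 [0.624 0.629 0.635] -0.107 22
  hook 0.23 [0.615 0.621 0.63 ] -0.108 30
  hook 0.24 [0.611 0.615 0.623] -0.11 27
  hook 0.25 [0.611 0.615 0.622] -0.109 41
  hook 0.26 [0.612 0.615 0.621] -0.108 32
  hook 0.27 [0.613 0.616 0.621] -0.107 30
  hook 0.28 [0.613 0.616 0.621] -0.108 30
side base [ 0.50029001 -0.13490992  0.01781976] [ 0.5515848  -0.05516537  0.02548545] ((0.523566484451294, -0.09351254999637604), (0.09481740742921829, 0.005638260394334793), 57.24931716918945)
  normals mod90 [113  85  75  67  79  73  66  53  34  38  20  18  21  32  40  40  28  19
  49  35  12  16  24  29  50  85 110  91  96 106]
```

Request:
{"name": "jog_arm", "arguments": {"series": [[0,-0.03,0,0,1],[0,-0.05,0,0,1],[0,-0.05,0,0,1],[0,-0.05,0,0,1],[0,-0.05,0,0,1],[0,0,0,0.05,1],[0,0,0,0.05,1],[0,0,0,0,1],[0,0,0,0,1]]}}

```text
time_s: 0.85
tcp_pos: [0.462, 0.0, 0.2086]
orientation: [0.776, 0.631, -0.0, -0.0]
wrist_force: [-0.1, 0.1, 0.2]
gripper_width: 0.0853
gripper_force: 0.0
```

```bash
cat > s.py <<'E'
from bench import manip
import numpy as np
from scipy.spatial.transform import Rotation as R
s=manip.state(); q=R.from_quat(s["orientation"]).as_matrix()
print("t",round(s["time_s"],2),"tcp",s["tcp_pos"].round(4),"j",s["joint_pos"].round(3),"w",round(s["gripper_width"],4),"gf",round(s["gripper_force"],1),"F",s["wrist_force"].round(2))
print("X",q[:,0].round(3),"Y",q[:,1].round(3),"Z",q[:,2].round(3),"grasp",(s["tcp_pos"]+q[:,2]*manip.grip_depth).round(4))
E
python3 s.py; python3 -c "
from bench import manip
print([a for a in dir(manip) if a[0]!='_'])"
```

```text
t 0.85 tcp [0.462  0.     0.2086] j [-0.284 -0.32  -0.299  1.592  0.     1.493] w 0.0853 gf 0.0 F [-0.11  0.1   0.16]
X [0.205 0.979 0.   ] Y [ 0.979 -0.205 -0.   ] Z [-0.  0. -1.] grasp [0.462  0.     0.2273]
['PlanningError', 'grip_depth', 'sign_off', 'state']
```

Request:
{"name": "jog_arm", "arguments": {"series": [[0.045,0,-0.04,0,1],[0.045,0,-0.04,0,1],[0.045,0,-0.04,0,1],[0.045,0,-0.04,0,1],[0.045,0,-0.04,0,1],[0,0,-0.04,-0.0565,1],[0,0,-0.04,-0.0565,1],[0,0,-0.04,-0.0565,1],[0,0,-0.04,-0.0565,1],[0,0,-0.04,-0.0565,1],[0,0,-0.04,-0.0565,1],[0,0,-0.04,-0.0565,1],[0,0,-0.04,-0.0565,1],[0,0,-0.04,-0.0565,1],[0,0,-0.04,-0.0565,1],[0,0,-0.04,-0.0565,1],[0,0,-0.04,-0.0565,1],[0,0,-0.04,-0.0565,1],[0,0,-0.04,-0.0565,1],[0,0,-0.04,-0.0565,1]]}}

```text
time_s: 2.52
tcp_pos: [0.4742, 0.1297, 0.5639]
orientation: [-0.002, 0.997, 0.001, 0.08]
wrist_force: [0.5, -0.5, -0.0]
gripper_width: 0.0853
gripper_force: 0.0
```

```bash
python3 s.py
```

```text
t 2.52 tcp [0.4742 0.1297 0.5639] j [-1.000e-03  2.400e-02  7.240e-01  2.111e+00  2.000e-03 -6.000e-03] w 0.0853 gf 0.0 F [ 0.55 -0.45 -0.01]
X [-0.987 -0.004 -0.159] Y [-0.005  1.     0.001] Z [ 0.159  0.002 -0.987] grasp [0.4712 0.1296 0.5824]
```

Request:
{"name": "jog_arm", "arguments": {"series": [[0,0,-0.04,0,1],[0,0,-0.04,0,1],[0,0,-0.04,0,1],[0,0,-0.04,0,1],[0,0,-0.04,0,1],[0,0,-0.04,0,1],[0,0,-0.04,0,1],[0,0,0,0,1],[0,0,0,0,1]]}}

```text
time_s: 3.27
tcp_pos: [0.4459, 0.1307, 0.6261]
orientation: [0.003, 0.989, 0.001, 0.147]
wrist_force: [-0.3, -0.1, -0.7]
gripper_width: 0.086
gripper_force: 0.0
```

```bash
python3 s.py
```

```text
t 3.27 tcp [0.4459 0.1307 0.6261] j [ 2.000e-03 -7.400e-02  7.600e-01  2.111e+00  1.000e-03  8.000e-03] w 0.086 gf 0.0 F [-0.28 -0.14 -0.67]
X [-0.957  0.006 -0.29 ] Y [0.005 1.    0.003] Z [ 0.29   0.001 -0.957] grasp [0.4404 0.1307 0.644 ]
```

Request:
{"name": "jog_arm", "arguments": {"series": [[-0.02,0,-0.06,0,1],[-0.02,0,-0.06,0,1],[-0.02,0,-0.06,0,1],[-0.02,0,-0.06,0,1],[-0.02,0,-0.06,0,1],[-0.02,0,-0.06,0,1],[-0.02,0,-0.06,0,1],[-0.02,0,-0.06,0,1],[-0.02,0,-0.06,0,1],[-0.02,0,-0.06,0,1],[-0.02,0,-0.06,0,1],[-0.02,0,-0.06,0,1],[0,0,0,0,1],[0,0,0,0,1]]}}

```text
time_s: 4.43
tcp_pos: [0.4119, 0.1354, 0.7926]
orientation: [0.003, 0.947, 0.001, 0.322]
wrist_force: [-0.1, 0.4, -0.5]
gripper_width: 0.0858
gripper_force: 0.0
```

```bash
python3 s.py
```

```text
t 4.43 tcp [0.4119 0.1354 0.7926] j [ 0.028 -0.081  1.114  2.111 -0.017  0.027] w 0.0858 gf 0.0 F [-0.14  0.36 -0.55]
X [-0.793  0.005 -0.609] Y [0.005 1.    0.003] Z [ 0.609 -0.    -0.793] grasp [0.4005 0.1354 0.8074]
```

Request:
{"name": "jog_arm", "arguments": {"series": [[0,0.05,0,0,1],[0,0.05,0,0,1],[0,0.05,0,0,1],[0,0.05,0,0,1],[0,0.05,0,0,1],[0,0.05,0,0,1],[0,0.05,0,0,1],[0,0.05,0,0,1],[0,0,0,0,1]]}}

```text
time_s: 5.18
tcp_pos: [0.3607, 0.3449, 0.7328]
orientation: [0.002, 0.951, -0.005, 0.309]
wrist_force: [1.1, 0.0, -1.6]
gripper_width: 0.0855
gripper_force: 0.0
```

```bash
python3 s.py
```

```text
t 5.18 tcp [0.3607 0.3449 0.7328] j [ 0.778  0.141  1.15   2.11  -0.434  0.676] w 0.0855 gf 0.0 F [ 1.12  0.   -1.6 ]
X [-0.809  0.    -0.588] Y [ 0.007  1.    -0.009] Z [ 0.588 -0.011 -0.809] grasp [0.3497 0.3451 0.748 ]
```

Request:
{"name": "jog_arm", "arguments": {"series": [[0,0,-0.06,0,1],[0,0,-0.06,0,1],[0,0,-0.06,0,1],[0,0,-0.06,0,1],[0,0,-0.06,0,1],[0,0,-0.06,0,1],[0,0,0,0,1]]}}

```text
time_s: 5.77
tcp_pos: [0.2812, 0.3139, 0.8122]
orientation: [-0.014, 0.926, 0.053, 0.374]
wrist_force: [-0.5, -0.7, 0.7]
gripper_width: 0.0853
gripper_force: 0.0
```

```bash
python3 s.py
```

```text
t 5.77 tcp [0.2812 0.3139 0.8122] j [ 0.899 -0.01   1.156  2.111 -0.494  0.707] w 0.0853 gf 0.0 F [-0.48 -0.7   0.7 ]
X [-0.719  0.014 -0.695] Y [-0.065  0.994  0.088] Z [ 0.692  0.109 -0.714] grasp [0.2683 0.3119 0.8256]
```

```bash
cat >> h.py <<'E'
def plan(grasp_target):
    "tool-axis total shift (units of 0.6 m) to bring the grasp point to a world point"
    from bench import manip
    s=manip.state(); q=R.from_quat(s["orientation"]).as_matrix()
    g=s["tcp_pos"]+q[:,2]*manip.grip_depth; d=np.array(grasp_target)-g
    print("at",g.round(4),"delta",d.round(4),"norm",np.linalg.norm(d).round(3),"units",(q.T@d/.6).round(4))
E
python3 -c "
from h import *
plan([.40,.15,.5]);plan([.464,.04,.115])"
```

```text
at [0.2683 0.3119 0.8256] delta [ 0.1317 -0.1619 -0.3256] norm 0.387 units [ 0.2153 -0.3303  0.5099]
at [0.2683 0.3119 0.8256] delta [ 0.1957 -0.2719 -0.7106] norm 0.786 units [ 0.5817 -0.5759  1.0219]
```

Request:
{"name": "jog_arm", "arguments": {"series": [[0.02,-0.03,0.05,0,1],[0.02,-0.03,0.05,0,1],[0.02,-0.03,0.05,0,1],[0.02,-0.03,0.05,0,1],[0.02,-0.03,0.05,0,1],[0.02,-0.03,0.05,0,1],[0.02,-0.03,0.05,0,1],[0.02,-0.03,0.05,0,1],[0.02,-0.03,0.05,0,1],[0.02,-0.03,0.05,0,1],[0,0,0,0,1]]}}

```text
time_s: 6.68
tcp_pos: [0.4066, 0.2089, 0.568]
orientation: [-0.01, 0.934, 0.041, 0.354]
wrist_force: [-0.6, -1.0, -0.1]
gripper_width: 0.0857
gripper_force: 0.0
```

```bash
python3 s.py; python3 -c "
from h import *
plan([.464,.04,.135])"
```

```text
t 6.68 tcp [0.4066 0.2089 0.568 ] j [ 0.245 -0.838 -0.129  1.555 -0.079  0.193] w 0.0857 gf 0.0 F [-0.59 -1.01 -0.07]
X [-0.749  0.01  -0.662] Y [-0.048  0.996  0.07 ] Z [ 0.661  0.084 -0.746] grasp [0.3942 0.2073 0.5819]
at [0.3942 0.2073 0.5819] delta [ 0.0698 -0.1673 -0.4469] norm 0.482 units [ 0.4035 -0.3355  0.6089]
```

```bash
python3 -c "
from h import *
plan([.47,.05,.35])"
```

```text
at [0.3942 0.2073 0.5819] delta [ 0.0758 -0.1573 -0.2319] norm 0.29 units [ 0.1588 -0.2943  0.3497]
```

Request:
{"name": "jog_arm", "arguments": {"series": [[0,-0.03,0.05,0,1],[0,-0.03,0.05,0,1],[0,-0.03,0.05,0,1],[0,-0.03,0.05,0,1],[0.02,-0.03,0.05,0,1],[0.02,-0.03,0.05,0,1],[0.03,-0.03,0.03,0,1],[0.03,-0.03,0.02,0,1],[0.03,-0.03,0,0,1],[0.03,-0.025,0,0,1],[0,0,0,0,1]]}}

```text
time_s: 7.6
tcp_pos: [0.5421, 0.0685, 0.383]
orientation: [-0.01, 0.949, 0.036, 0.313]
wrist_force: [-0.3, 0.3, -1.1]
gripper_width: 0.0855
gripper_force: 0.0
```

```bash
python3 s.py; python3 -c "
from h import *
plan([.464,.04,.115])"
```

```text
t 7.6 tcp [0.5421 0.0685 0.383 ] j [-0.252 -0.841 -0.48   1.326  0.223 -0.204] w 0.0855 gf 0.0 F [-0.28  0.34 -1.07]
X [-0.804  0.003 -0.595] Y [-0.042  0.997  0.063] Z [ 0.593  0.076 -0.801] grasp [0.531  0.0671 0.398 ]
at [0.531  0.0671 0.398 ] delta [-0.067  -0.0271 -0.283 ] norm 0.292 units [ 0.3701 -0.0699  0.3083]
```

```bash
cat > kin.py <<'E'
import numpy as np
from scipy.optimize import least_squares
# j2,j3,j4,x,y,z
S=np.array([[.10471,.09648,1.56389,.5996,0,.2079],[-.32,-.299,1.592,.462,0,.2086],[.024,.724,2.111,.4742,.1297,.5639],[-.074,.76,2.111,.4459,.1307,.6261],[-.081,1.114,2.111,.4119,.1354,.7926]])
def fk2(k,j2,j3,j4):
    a,h,L1,L2,b,t=k; p=j2-j3
    q=p+j4 # tool pitch below horizontal
    r=a+L1*np.sin(j2)+L2*np.cos(p)+b*np.sin(p)+t*np.cos(q)
    z=h+L1*np.cos(j2)-L2*np.sin(p)+b*np.cos(p)-t*np.sin(q)
    return r,z
def res(k):
    r,z=fk2(k,*S[:,:3].T); return np.r_[r-np.sqrt(S[:,3]**2+S[:,4]**2-k0**2),z-S[:,5]]
k0=.1297
f=least_squares(lambda k:np.r_[res(k),1e-3*(k-[0.1,.4,.4,.4,0,.3])],[.1,.4,.4,.4,0,.3]); K=f.x
if __name__=="__main__":
    print(K.round(4),np.abs(res(K)).max())
    for nm,(x,y,z) in dict(pick=(.5335,.051,.044),hook=(.61,-.106,.2),hookpre=(.56,-.106,.23),mid=(.5,0,.25)).items():
      for tilt in (0,10,20,30,35,40,45):
        q=np.pi/2-np.deg2rad(tilt); R0=np.sqrt(x*x+y*y-k0**2)+.0187*np.cos(q); Z0=z-.0187*np.sin(q)
        best=None
        for i in ((-.3,-.3),(-.8,-.5),(.3,.5),(0,-.9)):
            g=least_squares(lambda v:np.array(fk2(K,v[0],v[1],q-v[0]+v[1]))-[R0,Z0],i)
            if best is None or g.cost<best.cost-1e-9: best=g
        v=best.x; print(nm,tilt,"j2 %.3f j3 %.3f j4 %.3f"%(v[0],v[1],q-v[0]+v[1]),"cost %.1e"%best.cost)
E
python3 kin.py
```

```text
[3.000e-04 2.925e-01 3.366e-01 5.502e-01 4.280e-02 4.578e-01] 0.0003029933214216962
pick 0 j2 -0.037 j3 -0.382 j4 1.226 cost 3.3e-23
pick 10 j2 -0.271 j3 -0.606 j4 1.061 cost 4.0e-23
pick 20 j2 -0.520 j3 -0.832 j4 0.910 cost 5.4e-23
pick 30 j2 -0.803 j3 -1.067 j4 0.784 cost 1.3e-26
pick 35 j2 -0.974 j3 -1.194 j4 0.740 cost 5.3e-22
pick 40 j2 -1.196 j3 -1.338 j4 0.731 cost 8.4e-21
pick 45 j2 -1.647 j3 -1.565 j4 0.867 cost 4.4e-18
hook 0 j2 0.160 j3 0.108 j4 1.519 cost 3.5e-22
hook 10 j2 -0.068 j3 -0.138 j4 1.326 cost 2.9e-17
hook 20 j2 -0.292 j3 -0.374 j4 1.140 cost 3.5e-22
hook 30 j2 -0.516 j3 -0.603 j4 0.961 cost 1.2e-17
hook 35 j2 -0.631 j3 -0.717 j4 0.874 cost 2.3e-23
hook 40 j2 -0.748 j3 -0.831 j4 0.790 cost 2.0e-17
hook 45 j2 -0.870 j3 -0.946 j4 0.709 cost 3.8e-27
hookpre 0 j2 0.013 j3 0.008 j4 1.566 cost 3.7e-29
hookpre 10 j2 -0.215 j3 -0.218 j4 1.393 cost 4.0e-24
hookpre 20 j2 -0.446 j3 -0.440 j4 1.228 cost 2.8e-20
hookpre 30 j2 -0.688 j3 -0.661 j4 1.074 cost 2.6e-23
hookpre 35 j2 -0.815 j3 -0.772 j4 1.003 cost 4.4e-17
hookpre 40 j2 -0.950 j3 -0.886 j4 0.937 cost 3.0e-26
hookpre 45 j2 -1.097 j3 -1.003 j4 0.880 cost 2.0e-21
mid 0 j2 -0.195 j3 -0.152 j4 1.614 cost 8.0e-23
mid 10 j2 -0.426 j3 -0.352 j4 1.470 cost 8.7e-22
mid 20 j2 -0.670 j3 -0.554 j4 1.338 cost 1.7e-27
mid 30 j2 -0.937 j3 -0.761 j4 1.223 cost 3.3e-29
mid 35 j2 -1.084 j3 -0.868 j4 1.176 cost 2.2e-23
mid 40 j2 -1.246 j3 -0.979 j4 1.140 cost 5.5e-19
mid 45 j2 -1.432 j3 -1.097 j4 1.121 cost 1.4e-30
```

Request:
{"name": "jog_arm", "arguments": {"series": [[0.027,-0.005,0.035,0,1],[0.027,-0.005,0.035,0,1],[0.027,-0.005,0.035,0,1],[0.027,-0.005,0.035,0,1],[0.027,-0.005,0.035,0,1],[0.027,-0.005,0.035,0,1],[0.027,-0.005,0.035,0,1],[0.027,-0.005,0.035,0,1],[0,0,0,0,1]]}}

```text
time_s: 8.35
tcp_pos: [0.5723, 0.0626, 0.1754]
orientation: [-0.012, 0.957, 0.039, 0.288]
wrist_force: [-1.0, -0.1, -1.7]
gripper_width: 0.0854
gripper_force: 0.0
```

```bash
python3 s.py
python3 - <<'E'
from h import *
plan([.5335,.051,.125])
from bench import camera
c=camera("wrist"); np.savez("pics/w1.npz",**c); cv2.imwrite("pics/w1.png",c["color"])
print(c["rvec"].ravel(), (-cv2.Rodrigues(c["rvec"])[0].T@c["tvec"].ravel()).round(3))
E
```

```text
t 8.35 tcp [0.5723 0.0626 0.1754] j [-0.243 -0.84  -0.845  1.011  0.213 -0.208] w 0.0854 gf 0.0 F [-0.98 -0.05 -1.69]
X [-0.834 -0.001 -0.552] Y [-0.046  0.997  0.067] Z [ 0.55   0.081 -0.831] grasp [0.562  0.0611 0.1909]
at [0.562  0.0611 0.1909] delta [-0.0285 -0.0101 -0.0659] norm 0.073 units [ 0.1002 -0.022   0.0638]
[-1.70544138 -1.72988801 -0.88907211] [0.42  0.049 0.27 ]
```

View pics/w1.png

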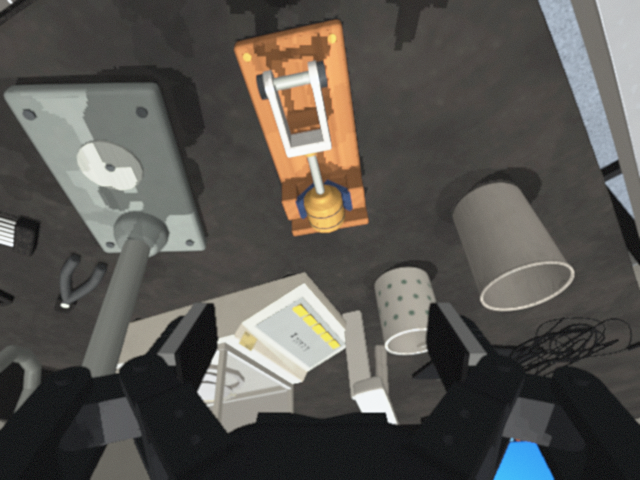

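The wrist view shows the shackle's pin from (264,87) to (320,74), its centre at about (293,80), and the bob at (324,212). The stand's base has front corners at (8,90) and (157,84) and a rear corner at (203,245).

Run:
```python
from h import *
c=dict(np.load("pics/w1.npz")); W=cloud(c)
M=cv2.Rodrigues(c["rvec"])[0]; o=-M.T@c["tvec"].ravel()
def ray(uv,z):
    n=cv2.undistortPoints(np.array([[uv]],float),c["camera_matrix"],c["dist_coeffs"])[0,0]; d=M.T@np.r_[n,1]; return (o+d*(z-o[2])/d[2])
a=ray((264,87),.044);b=ray((320,74),.044);bob=ray((324,212),.044)
print("boss",a.round(4),b.round(4),"len",np.linalg.norm(a-b).round(4),"mid",((a+b)/2).round(4),"yaw",np.rad2deg(np.arctan2(-(b-a)[0],(b-a)[1])))
d=bob-(a+b)/2; print("bob",bob.round(4),np.linalg.norm(d).round(4),np.rad2deg(np.arctan2(d[1],d[0])))
A,B,D=[ray(p,.023) for p in((8,90),(157,84),(204,246))]
print("base",A.round(4),B.round(4),D.round(4),"w",np.linalg.norm(A-B),"l",np.linalg.norm(B-D),"yaw",np.rad2deg(np.arctan2(-(B-A)[0],(B-A)[1])),np.rad2deg(np.arctan2((D-B)[1],(D-B)[0])))
print("depth pin",W[78:84,288:296].reshape(-1,3).mean(0))
hsv=cv2.cvtColor(c["color"],cv2.COLOR_BGR2HSV)
m=(hsv[...,0]>5)&(hsv[...,0]<22)&(hsv[...,1]>140)&(W[...,2]>.006)&(W[...,2]<.016); m[250:]=0
print("rest",cv2.minAreaRect(W[m][:,:2].astype(np.float32)))
```

```text
boss [0.5381 0.032  0.044 ] [0.529  0.0682 0.044 ] len 0.0373 mid [0.5335 0.0501 0.044 ] yaw 14.053723631936379
bob [0.6569 0.0773 0.044 ] 0.1263 12.44919942793273
base [ 0.5489 -0.1487  0.023 ] [ 0.5466 -0.0437  0.023 ] [ 0.7284 -0.0472  0.023 ] w 0.10496065382788002 l 0.18179978094310453 yaw 1.2312273228884998 -1.1054937983904518
depth pin [0.53199037 0.0499097  0.04706825]
rest ((0.5856237411499023, 0.062144532799720764), (0.14026205241680145, 0.07544654607772827), 13.107932090759277)
```

Request:
{"name": "jog_arm", "arguments": {"series": [[0.02,-0.005,0.013,-0.02,1],[0.02,-0.005,0.013,-0.02,1],[0.02,-0.005,0.013,-0.02,1],[0.02,-0.005,0.013,0,1],[0.02,-0.003,0.013,0,1],[0,0,0,0,1]]}}

```text
time_s: 8.9
tcp_pos: [0.5672, 0.0465, 0.1131]
orientation: [-0.072, 0.956, 0.022, 0.282]
wrist_force: [-0.2, 0.5, -1.8]
gripper_width: 0.0853
gripper_force: 0.0
```

```bash
python3 s.py
python3 - <<'E'
from h import *
plan([.5335,.0505,.105]);plan([.5335,.0505,.044])
E
```

```text
t 8.9 tcp [0.5672 0.0465 0.1131] j [-0.286 -0.841 -0.949  0.933  0.232 -0.374] w 0.0853 gf 0.0 F [-0.2   0.46 -1.75]
X [-0.831 -0.126 -0.542] Y [-0.151  0.989  0.   ] Z [ 0.536  0.082 -0.84 ] grasp [0.5571 0.045  0.1288]
at [0.5571 0.045  0.1288] delta [-0.0236  0.0055 -0.0238] norm 0.034 units [0.0531 0.0151 0.0129]
at [0.5571 0.045  0.1288] delta [-0.0236  0.0055 -0.0848] norm 0.088 units [0.1082 0.015  0.0984]
```

Request:
{"name": "jog_arm", "arguments": {"series": [[0.02,0.005,0,-0.02,1],[0.02,0.005,0,0,1],[0.02,0.005,0.005,0,1],[0.02,0.005,0.005,0,1],[0,0,0,0,1]]}}

```text
time_s: 9.32
tcp_pos: [0.5548, 0.0518, 0.0795]
orientation: [-0.094, 0.958, 0.018, 0.269]
wrist_force: [-0.5, 0.4, -1.6]
gripper_width: 0.0852
gripper_force: 0.0
```

```bash
python3 s.py
python3 - <<'E'
from h import *
plan([.5335,.0505,.044])
E
```

```text
t 9.32 tcp [0.5548 0.0518 0.0795] j [-0.279 -0.84  -0.998  0.911  0.225 -0.417] w 0.0852 gf 0.0 F [-0.5   0.39 -1.64]
X [-0.838 -0.171 -0.519] Y [-0.19   0.982 -0.015] Z [ 0.512  0.086 -0.855] grasp [0.5452 0.0502 0.0955]
at [0.5452 0.0502 0.0955] delta [-0.0117  0.0003 -0.0515] norm 0.053 units [0.0608 0.0055 0.0634]
```

Request:
{"name": "jog_arm", "arguments": {"series": [[0.018,0.001,0.01,0,1],[0.018,0.001,0.01,0,1],[0.018,0.001,0.01,0,1],[0.018,0.001,0.01,0,1],[0,0,0,0,1]]}}

```text
time_s: 9.73
tcp_pos: [0.544, 0.0486, 0.0333]
orientation: [-0.095, 0.96, 0.02, 0.262]
wrist_force: [-0.8, -0.1, -0.1]
gripper_width: 0.0852
gripper_force: 0.0
```

```bash
python3 s.py
python3 - <<'E'
from h import *
plan([.5335,.0505,.044])
E
```

```text
t 9.73 tcp [0.544  0.0486 0.0333] j [-0.294 -0.84  -1.075  0.852  0.231 -0.434] w 0.0852 gf 0.0 F [-0.76 -0.09 -0.08]
X [-0.845 -0.172 -0.507] Y [-0.193  0.981 -0.012] Z [ 0.499  0.088 -0.862] grasp [0.5347 0.0469 0.0494]
at [0.5347 0.0469 0.0494] delta [-0.0012  0.0036 -0.0054] norm 0.007 units [0.0053 0.0063 0.0073]
```

Request:
{"name": "jog_arm", "arguments": {"series": [[0.004,0.004,0.003,0,1],[0.004,0.003,0.003,0,1],[0,0,0,0,1]]}}

```text
time_s: 9.98
tcp_pos: [0.5446, 0.0522, 0.0311]
orientation: [-0.096, 0.96, 0.019, 0.263]
wrist_force: [0.0, 0.3, 0.3]
gripper_width: 0.0853
gripper_force: 0.0
```

```bash
python3 s.py
python3 - <<'E'
from h import *
plan([.5335,.0505,.044])
from bench import camera
c=camera("wrist"); np.savez("pics/w2.npz",**c); cv2.imwrite("pics/w2.png",c["color"])
E
```

```text
t 9.98 tcp [0.5446 0.0522 0.0311] j [-0.284 -0.841 -1.081  0.842  0.226 -0.426] w 0.0853 gf 0.0 F [0.01 0.35 0.3 ]
X [-0.843 -0.173 -0.509] Y [-0.194  0.981 -0.013] Z [ 0.501  0.087 -0.861] grasp [0.5352 0.0506 0.0472]
at [0.5352 0.0506 0.0472] delta [-0.0017 -0.0001 -0.0032] norm 0.004 units [0.0051 0.0005 0.0031]
```

View pics/w2.png

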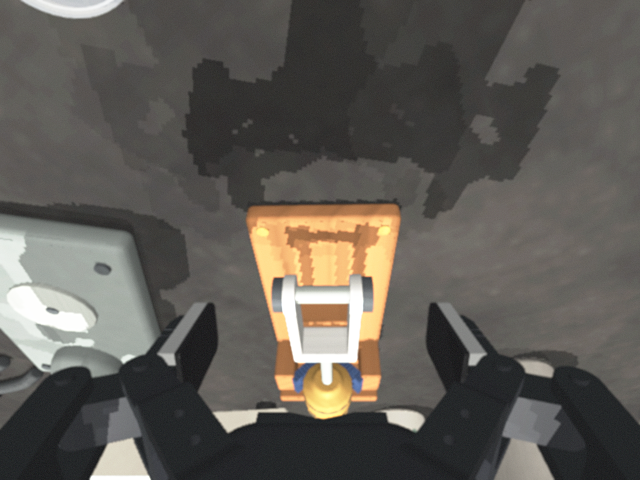

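The wrist view shows the bosses at (277,295) and (366,293), centred between the fingers at (200,330) and (450,330) and square to them. I close next.

Request:
{"name": "jog_arm", "arguments": {"series": [[0.003,0,0.005,0,1],[0.001,0,0.003,0,1],[0,0,0,0,-1],[0,0,0,0,-1],[0,0,0,0,-1],[0,0,0,0,-1],[0,0,0,0,-1],[0,0,0,0,-1],[0,0,0,0,-1],[0,0,0,0,-1],[0,0,0,0,-1],[0,0,0,0,-1]], "force": 45}}

```text
time_s: 11.03
tcp_pos: [0.5452, 0.0519, 0.0261]
orientation: [-0.095, 0.96, 0.019, 0.263]
wrist_force: [-1.4, 0.7, 3.0]
gripper_width: 0.0418
gripper_force: 45.0
```

```bash
python3 s.py
python3 - <<'E'
from h import *
plan([.5335,.0505,.16])
E
```

```text
t 11.03 tcp [0.5452 0.0519 0.0261] j [-0.284 -0.834 -1.087  0.829  0.226 -0.426] w 0.0418 gf 45.0 F [-1.38  0.68  3.01]
X [-0.843 -0.173 -0.509] Y [-0.193  0.981 -0.013] Z [ 0.502  0.087 -0.861] grasp [0.5358 0.0503 0.0422]
at [0.5358 0.0503 0.0422] delta [-0.0023  0.0002  0.1178] norm 0.118 units [-0.0968 -0.0015 -0.1709]
```

Request:
{"name": "jog_arm", "arguments": {"series": [[-0.005,0,-0.008,0,-1],[-0.01,0,-0.017,0,-1],[-0.01,0,-0.017,0,-1],[-0.01,0,-0.017,0,-1],[-0.01,0,-0.017,0,-1],[-0.01,0,-0.017,0,-1],[-0.01,0,-0.017,0,-1],[-0.01,0,-0.017,0,-1],[-0.01,0,-0.017,0,-1],[0,0,0,0,-1],[0,0,0,0,-1],[0,0,0,0,-1]]}}

```text
time_s: 12.03
tcp_pos: [0.549, 0.0533, 0.1251]
orientation: [-0.096, 0.96, 0.02, 0.261]
wrist_force: [0.2, -0.1, -1.4]
gripper_width: 0.0413
gripper_force: 45.6
```

```bash
python3 s.py
python3 - <<'E'
from h import *
from bench import camera
c=camera("side"); np.savez("pics/s2.npz",**c); cv2.imwrite("pics/s2.png",cv2.resize(c["color"][100:320,200:480],None,fx=2.7,fy=2.7))
E
```

```text
t 12.03 tcp [0.549  0.0533 0.1251] j [-0.277 -0.841 -0.909  1.019  0.222 -0.42 ] w 0.0413 gf 45.6 F [ 0.2  -0.06 -1.43]
X [-0.846 -0.173 -0.505] Y [-0.194  0.981 -0.012] Z [ 0.497  0.088 -0.863] grasp [0.5397 0.0517 0.1412]
```

View pics/s2.png

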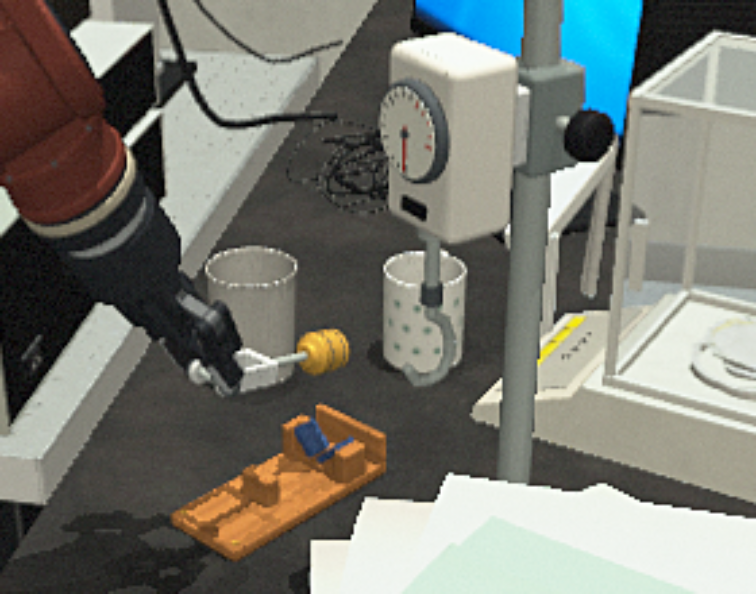

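The side view shows the weight held level at about (290,365), clear of the rest, with the hook free at (435,370) and the dial at zero. Next I regain the tilt high up.

Request:
{"name": "jog_arm", "arguments": {"series": [[-0.012,0,-0.02,0,-1],[-0.025,0,-0.043,0,-1],[-0.025,0,-0.043,0,-1],[-0.025,0,-0.043,0,-1],[-0.025,0,-0.043,0,-1],[-0.025,0,-0.043,0,-1],[-0.025,0,-0.043,0,-1],[-0.025,0,-0.043,0,-1],[-0.025,0,-0.043,0,-1],[-0.025,0,-0.043,0,-1],[-0.025,0,-0.043,0,-1],[-0.025,0,-0.043,0,-1],[-0.025,0,-0.043,0,-1],[-0.025,0,-0.043,0,-1],[-0.025,0,-0.043,0,-1],[-0.025,0,-0.043,0,-1],[-0.025,0,-0.043,0,-1],[-0.025,0,-0.043,0,-1],[-0.012,0,-0.02,0,-1]]}}

```text
time_s: 13.67
tcp_pos: [0.5467, 0.0594, 0.6636]
orientation: [-0.096, 0.96, 0.019, 0.262]
wrist_force: [-0.1, 0.2, -0.8]
gripper_width: 0.0416
gripper_force: 46.1
```

```bash
python3 s.py; python3 -c "
from h import *
plan([.46,-.06,.74])"
```

```text
t 13.67 tcp [0.5467 0.0594 0.6636] j [-0.263 -0.125  0.702  1.908  0.216 -0.407] w 0.0416 gf 46.1 F [-0.12  0.2  -0.85]
X [-0.844 -0.174 -0.507] Y [-0.194  0.981 -0.013] Z [ 0.5    0.087 -0.862] grasp [0.5374 0.0578 0.6797]
at [0.5374 0.0578 0.6797] delta [-0.0774 -0.1178  0.0603] norm 0.153 units [ 0.092  -0.1689 -0.1682]
```

Request:
{"name": "jog_arm", "arguments": {"series": [[0.015,-0.028,-0.028,0,-1],[0.015,-0.028,-0.028,0,-1],[0.015,-0.028,-0.028,0,-1],[0.015,-0.028,-0.028,0,-1],[0.015,-0.028,-0.028,0,-1],[0.015,-0.028,-0.028,0,-1],[-0.02,0,-0.05,0,-1],[-0.02,0,-0.05,0,-1],[-0.02,0,-0.05,0,-1],[-0.02,0,-0.05,0,-1],[0,0,0,0,-1]]}}

```text
time_s: 14.58
tcp_pos: [0.4806, -0.0261, 0.7588]
orientation: [-0.084, 0.947, -0.02, 0.31]
wrist_force: [-0.3, 0.6, -1.5]
gripper_width: 0.0399
gripper_force: 45.3
```

```bash
python3 s.py
```

```text
t 14.58 tcp [ 0.4806 -0.0261  0.7588] j [-0.571 -0.088  0.998  2.111  0.339 -0.652] w 0.0399 gf 45.3 F [-0.27  0.63 -1.5 ]
X [-0.793 -0.171 -0.584] Y [-0.147  0.985 -0.089] Z [ 0.591  0.015 -0.807] grasp [ 0.4696 -0.0263  0.7739]
```

Request:
{"name": "jog_arm", "arguments": {"series": [[0,0.03,0.01,0,-1],[0,0.03,0.01,0,-1],[0,0.03,0.01,0,-1],[0,0.03,0.01,0,-1],[0,0.03,0.01,0,-1],[0,0.03,0.01,0,-1],[0,0,0,0,-1]]}}

```text
time_s: 15.17
tcp_pos: [0.4868, 0.082, 0.716]
orientation: [-0.085, 0.948, -0.017, 0.307]
wrist_force: [0.3, 0.4, -2.0]
gripper_width: 0.0393
gripper_force: 45.4
```

```bash
python3 s.py
```

```text
t 15.17 tcp [0.4868 0.082  0.716 ] j [-0.188 -0.269  0.674  1.9    0.129 -0.325] w 0.0393 gf 45.4 F [ 0.27  0.35 -1.96]
X [-0.797 -0.171 -0.579] Y [-0.15   0.985 -0.085] Z [ 0.585  0.019 -0.811] grasp [0.4758 0.0816 0.7312]
```

Run:
```python
from h import *
from bench import camera
c=camera("wrist"); d=camera("side"); a=cv2.resize(c["color"],(560,420)); 
W=cloud(d); 
from bench import manip
s=manip.state(); u,v=proj(d,s["tcp_pos"])[0].astype(int); print(u,v)
b=d["color"][max(0,v-60):v+60,max(0,u-60):u+60]; b=cv2.resize(b,(230,230),interpolation=2)
o=np.zeros((420,795,3),np.uint8); o[:,:560]=a; o[:230,562:792]=b; cv2.imwrite("pics/w3.png",o)
```

```text
226 -86
```

View pics/w3.png

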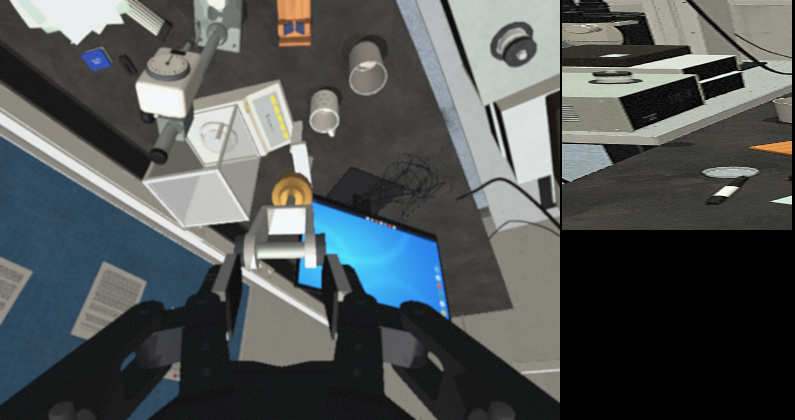

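Run:
```python
from h import *
from bench import camera,manip
c=camera("wrist"); W=cloud(c); s=manip.state(); q=R.from_quat(s["orientation"]).as_matrix()
np.savez("pics/w4.npz",**c)
t=s["tcp_pos"]
for nm,p in dict(tcp=[0,0,0],grasp=[0,0,-.0187],gL=[0,-.022,-.0187],gR=[0,.022,-.0187]).items():
    print(nm,(proj(c,t+q@np.array(p))[0]*560/640).round(1))
# tool-frame coords of shackle pixels (view coordinates/.875)
for nm,(u,v) in dict(pin=(285,252),bossR=(320,246),bossL=(248,252),bridge=(288,222),bob=(292,190),padR=(336,290),padL=(232,290),tipR=(332,262),tipL=(238,258)).items():
    p=W[int(v/.875),int(u/.875)]; print(nm,(q.T@(p-t)).round(4))
```

```text
tcp [280.5 251. ]
grasp [280.4 266.3]
gL [237.3 266.2]
gR [323.6 266.3]
pin [ 0.0102  0.0019 -0.0234]
bossR [nan nan nan]
bossL [ 0.0116 -0.0156 -0.0266]
bridge [0.0088 0.0046 0.0257]
bob [0.0159 0.0085 0.0811]
padR [ 0.0106  0.0212 -0.0584]
padL [ 0.007  -0.0194 -0.0526]
tipR [ 0.0107  0.0231 -0.035 ]
tipL [ 0.0109 -0.0196 -0.0309]
```

The wrist view shows the pin level with the fingertips, near (285,252), and the bob behind it at (292,190). So the weight has already swung most of the way toward the tool axis, but the bosses are still on the pads. I firm up the grip and add tilt gently.

Request:
{"name": "jog_arm", "arguments": {"series": [[0,0,0,0,-1],[-0.01,0,-0.03,0,-1],[-0.01,0,-0.03,0,-1],[-0.01,0,-0.03,0,-1],[-0.01,0,-0.03,0,-1],[-0.01,0,-0.03,0,-1],[-0.01,0,-0.03,0,-1],[-0.01,0,-0.03,0,-1],[-0.01,0,-0.03,0,-1],[-0.01,0,-0.03,0,-1],[0,0,0,0,-1]], "force": 60}}

```text
time_s: 16.23
tcp_pos: [0.4305, 0.0923, 0.8135]
orientation: [-0.081, 0.935, -0.026, 0.345]
wrist_force: [-1.0, -0.5, -1.2]
gripper_width: 0.0381
gripper_force: 60.1
```

```bash
python3 s.py
```

```text
t 16.23 tcp [0.4305 0.0923 0.8135] j [-0.188 -0.083  1.156  2.111  0.128 -0.314] w 0.0381 gf 60.1 F [-1.01 -0.5  -1.2 ]
X [-0.749 -0.169 -0.641] Y [-0.132  0.986 -0.105] Z [ 0.65   0.006 -0.76 ] grasp [0.4183 0.0922 0.8277]
```

Request:
{"name": "jog_arm", "arguments": {"series": [[0,0,0.01,0.039,-1],[0,0,0.02,0.039,-1],[0,0,0,0,-1]]}}

```text
time_s: 16.48
tcp_pos: [0.446, 0.0916, 0.7963]
orientation: [-0.002, 0.939, 0.003, 0.343]
wrist_force: [0.7, -0.3, -2.6]
gripper_width: 0.0381
gripper_force: 60.6
```

```bash
python3 s.py; python3 -c "
from h import *
plan([.60,.04,.68]); plan([.605,.03,.32])"
```

```text
t 16.48 tcp [0.446  0.0916 0.7963] j [-0.178 -0.152  1.007  2.037  0.121 -0.138] w 0.0381 gf 60.6 F [ 0.71 -0.25 -2.61]
X [-0.764 -0.002 -0.645] Y [-0.006  1.     0.004] Z [ 0.645  0.007 -0.764] grasp [0.4339 0.0915 0.8105]
at [0.4339 0.0915 0.8105] delta [ 0.1661 -0.0515 -0.1305] norm 0.217 units [-0.0712 -0.0883  0.3442]
at [0.4339 0.0915 0.8105] delta [ 0.1711 -0.0615 -0.4905] norm 0.523 units [ 0.3093 -0.1075  0.8081]
```

Request:
{"name": "jog_arm", "arguments": {"series": [[-0.004,-0.005,0.017,0,-1],[-0.007,-0.009,0.034,0,-1],[-0.007,-0.009,0.034,0,-1],[-0.007,-0.009,0.034,0,-1],[-0.007,-0.009,0.034,0,-1],[-0.007,-0.009,0.034,0,-1],[-0.007,-0.009,0.034,0,-1],[-0.007,-0.009,0.034,0,-1],[-0.007,-0.009,0.034,0,-1],[-0.007,-0.009,0.034,0,-1],[0.01,-0.004,0.03,0,-1],[0.024,-0.001,0.029,0,-1],[0.024,-0.001,0.029,0,-1],[0.024,-0.001,0.029,0,-1],[0.024,-0.001,0.029,0,-1],[0.024,-0.001,0.029,0,-1],[0.024,-0.001,0.029,0,-1],[0.012,0,0.015,0,-1],[0,0,0,0,-1]]}}

```text
time_s: 18.07
tcp_pos: [0.6098, 0.0359, 0.5083]
orientation: [-0.005, 0.94, 0.002, 0.342]
wrist_force: [-0.2, -0.2, -2.9]
gripper_width: 0.0378
gripper_force: 60.1
```

```bash
python3 s.py; python3 -c "
from h import *
plan([.605,.03,.30])"
```

```text
t 18.07 tcp [0.6098 0.0359 0.5083] j [-0.245 -0.565 -0.107  1.347  0.164 -0.197] w 0.0378 gf 60.1 F [-0.2  -0.23 -2.91]
X [-0.766 -0.008 -0.643] Y [-0.011  1.     0.001] Z [ 0.643  0.007 -0.766] grasp [0.5978 0.0358 0.5226]
at [0.5978 0.0358 0.5226] delta [ 0.0072 -0.0058 -0.2226] norm 0.223 units [ 0.2295 -0.01    0.2917]
```

Request:
{"name": "jog_arm", "arguments": {"series": [[0.012,0,0.014,0,-1],[0.023,-0.001,0.029,0,-1],[0.023,-0.001,0.029,0,-1],[0.023,-0.001,0.029,0,-1],[0.023,-0.001,0.029,0,-1],[0.023,-0.001,0.029,0,-1],[0.023,-0.001,0.029,0,-1],[0.023,-0.001,0.029,0,-1],[0.023,-0.001,0.029,0,-1],[0.012,0,0.016,0,-1],[0,0,0,0,-1],[0,0,0,0,-1],[0,0,0,0,-1]]}}

```text
time_s: 19.15
tcp_pos: [0.6173, 0.0313, 0.3129]
orientation: [-0.004, 0.939, 0.002, 0.345]
wrist_force: [-0.1, 0.5, -2.5]
gripper_width: 0.0378
gripper_force: 60.2
```

```bash
python3 s.py
python3 - <<'E'
from h import *
from bench import camera,manip
c=camera("wrist"); d=camera("side"); np.savez("pics/w5.npz",**c); np.savez("pics/s5.npz",**d)
s=manip.state(); u,v=proj(d,s["tcp_pos"])[0].astype(int); print(u,v)
a=cv2.resize(c["color"],(480,360)); b=cv2.resize(d["color"][v-80:v+100,u-75:u+75],(310,372),interpolation=2)
o=np.zeros((372,795,3),np.uint8); o[:360,:480]=a; o[:,482:792]=b; cv2.imwrite("pics/w5.png",o)
E
```

```text
t 19.15 tcp [0.6173 0.0313 0.3129] j [-0.252 -0.784 -0.622  1.045  0.168 -0.201] w 0.0378 gf 60.2 F [-0.07  0.51 -2.48]
X [-0.762 -0.007 -0.648] Y [-0.009  1.     0.   ] Z [ 0.648  0.006 -0.762] grasp [0.6051 0.0312 0.3272]
316 153
```

View pics/w5.png

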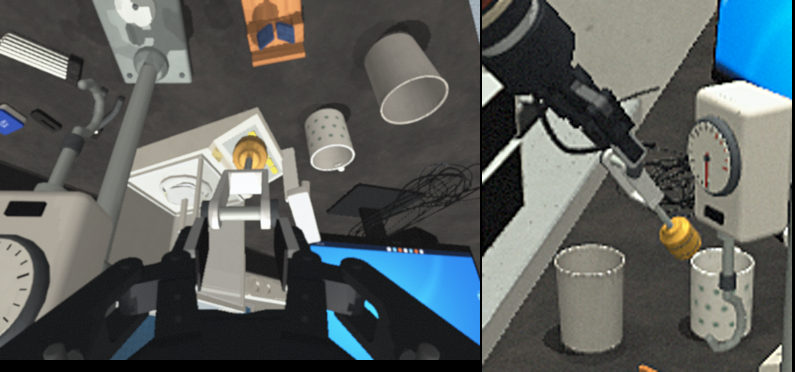

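The wrist and side views show the weight in line with the tool: pin at (240,215) in the wrist view, bob hanging slanted at (680,238) in the side crop, hook free at (735,335), dial at zero. Now I ease the grip.

Request:
{"name": "jog_arm", "arguments": {"series": [[0,0,0,0,-1],[0,0,0,0,-1],[0,0,0,0,-1],[0,0,0,0,-1]], "force": 20}}

```text
time_s: 19.58
tcp_pos: [0.6166, 0.0314, 0.3101]
orientation: [-0.004, 0.939, 0.002, 0.344]
wrist_force: [0.2, 0.2, -2.3]
gripper_width: 0.0376
gripper_force: 61.9
```

```bash
cat > ang.py <<'E'
# weight's slant from the brass bob seen in the side camera: pin assumed near grasp point
from h import *
from bench import camera,manip
s=manip.state(); q=R.from_quat(s["orientation"]).as_matrix(); g=s["tcp_pos"]+q[:,2]*manip.grip_depth
d=camera("side"); W=cloud(d); hsv=cv2.cvtColor(d["color"],cv2.COLOR_BGR2HSV)
m=(hsv[...,0]>18)&(hsv[...,0]<32)&(hsv[...,1]>130)&(np.linalg.norm(np.nan_to_num(W)-g,axis=-1)<.17)
p=W[m]; k=np.median(p,0); print("bob surf",k.round(4),len(p),"rel grasp",(k-g).round(4))
np.savez("pics/last.npz",**d)
E
python3 s.py; python3 ang.py
```

```text
t 19.58 tcp [0.6166 0.0314 0.3101] j [-0.252 -0.784 -0.626  1.044  0.168 -0.2  ] w 0.0376 gf 61.9 F [ 0.22  0.19 -2.25]
X [-0.764 -0.006 -0.646] Y [-0.009  1.     0.002] Z [ 0.646  0.007 -0.764] grasp [0.6046 0.0313 0.3244]
bob surf [0.6603 0.0289 0.2289] 237 rel grasp [ 0.0557 -0.0024 -0.0955]
```

Request:
{"name": "jog_arm", "arguments": {"series": [[0,0,0,0,-0.4],[0,0,0,0,-0.4],[0,0,0,0,-0.3],[0,0,0,0,-0.3]], "force": 20}}

```text
time_s: 19.97
tcp_pos: [0.6166, 0.0315, 0.3099]
orientation: [-0.004, 0.939, 0.002, 0.344]
wrist_force: [0.2, -0.1, -2.4]
gripper_width: 0.038
gripper_force: 62.0
```

```bash
python3 s.py; python3 ang.py
```

```text
t 19.97 tcp [0.6166 0.0315 0.3099] j [-0.252 -0.784 -0.627  1.044  0.168 -0.2  ] w 0.038 gf 62.0 F [ 0.21 -0.08 -2.36]
X [-0.764 -0.006 -0.646] Y [-0.009  1.     0.002] Z [ 0.646  0.007 -0.764] grasp [0.6045 0.0314 0.3242]
bob surf [0.6621 0.0296 0.2292] 244 rel grasp [ 0.0576 -0.0017 -0.095 ]
```

Request:
{"name": "jog_arm", "arguments": {"series": [[0,0,0,0,-0.14],[0,0,0,0,-0.14],[0,0,0,0,-0.12]], "force": 20}}

```text
time_s: 20.27
tcp_pos: [0.6166, 0.0314, 0.3099]
orientation: [-0.004, 0.939, 0.002, 0.344]
wrist_force: [-0.9, 0.8, -1.8]
gripper_width: 0.0378
gripper_force: 61.9
```

```bash
python3 s.py; python3 ang.py
```

```text
t 20.27 tcp [0.6166 0.0314 0.3099] j [-0.252 -0.784 -0.627  1.044  0.168 -0.2  ] w 0.0378 gf 61.9 F [-0.89  0.79 -1.83]
X [-0.764 -0.006 -0.646] Y [-0.009  1.     0.002] Z [ 0.646  0.007 -0.764] grasp [0.6045 0.0313 0.3242]
bob surf [0.6622 0.0295 0.2292] 244 rel grasp [ 0.0576 -0.0019 -0.0949]
```

Request:
{"name": "jog_arm", "arguments": {"series": [[0,0,0,0,-0.11],[0,0,0,0,-0.11]], "force": 20}}

```text
time_s: 20.48
tcp_pos: [0.6166, 0.0315, 0.3099]
orientation: [-0.004, 0.939, 0.002, 0.344]
wrist_force: [0.0, 0.2, -1.8]
gripper_width: 0.0382
gripper_force: 58.5
```

```bash
python3 s.py
```

```text
t 20.48 tcp [0.6166 0.0315 0.3099] j [-0.252 -0.784 -0.627  1.044  0.168 -0.2  ] w 0.0382 gf 58.5 F [ 0.02  0.19 -1.85]
X [-0.764 -0.006 -0.646] Y [-0.009  1.     0.002] Z [ 0.646  0.007 -0.764] grasp [0.6045 0.0313 0.3242]
```

Request:
{"name": "jog_arm", "arguments": {"series": [[0,0,0,0,-0.1],[0,0,0,0,-0.1]]}}

```text
time_s: 20.65
tcp_pos: [0.6166, 0.0315, 0.3099]
orientation: [-0.004, 0.939, 0.002, 0.344]
wrist_force: [0.4, -0.3, -2.4]
gripper_width: 0.0386
gripper_force: 54.5
```

```bash
python3 s.py
```

```text
t 20.65 tcp [0.6166 0.0315 0.3099] j [-0.252 -0.784 -0.627  1.044  0.168 -0.2  ] w 0.0386 gf 54.5 F [ 0.42 -0.25 -2.45]
X [-0.764 -0.006 -0.646] Y [-0.009  1.     0.002] Z [ 0.646  0.007 -0.764] grasp [0.6045 0.0313 0.3242]
```

Request:
{"name": "jog_arm", "arguments": {"series": [[0,0,0,0,-0.08],[0,0,0,0,-0.06],[0,0,0,0,-0.05],[0,0,0,0,-0.05]]}}

```text
time_s: 20.98
tcp_pos: [0.6166, 0.0315, 0.3099]
orientation: [-0.004, 0.939, 0.002, 0.344]
wrist_force: [0.3, 0.1, -1.4]
gripper_width: 0.0401
gripper_force: 31.8
```

Request:
{"name": "jog_arm", "arguments": {"series": [[0,0,0,0,-0.04],[0,0,0,0,-0.03],[0,0,0,0,-0.03],[0,0,0,0,-0.03]]}}

```text
time_s: 21.32
tcp_pos: [0.6166, 0.0315, 0.3099]
orientation: [-0.004, 0.939, 0.002, 0.344]
wrist_force: [-0.2, 0.2, -1.8]
gripper_width: 0.0416
gripper_force: 18.9
```

```bash
python3 ang.py
```

```text
bob surf [0.5986 0.0264 0.2069] 252 rel grasp [-0.006  -0.005  -0.1172]
```

Request:
{"name": "jog_arm", "arguments": {"series": [[0,0,0,0,-0.025],[0,0,0,0,-0.02],[0,0,0,0,-0.015],[0,0,0,0,-0.015]]}}

```text
time_s: 21.7
tcp_pos: [0.6167, 0.0315, 0.31]
orientation: [-0.004, 0.939, 0.002, 0.344]
wrist_force: [-0.0, -0.3, -1.6]
gripper_width: 0.0418
gripper_force: 14.4
```

```bash
python3 ang.py
```

```text
bob surf [0.6124 0.0265 0.2089] 250 rel grasp [ 0.0078 -0.0049 -0.1153]
```

Request:
{"name": "jog_arm", "arguments": {"series": [[0,0,0,0,-0.01],[0,0,0,0,-0.005],[0,0,0,0,-0.005],[0,0,0,0,-0.005]]}}

```text
time_s: 22.08
tcp_pos: [0.6166, 0.0315, 0.3099]
orientation: [-0.004, 0.939, 0.002, 0.344]
wrist_force: [0.2, -0.4, -1.5]
gripper_width: 0.0427
gripper_force: 9.6
```

```bash
python3 ang.py
```

```text
bob surf [0.5904 0.0264 0.2057] 236 rel grasp [-0.0142 -0.005  -0.1184]
```

Request:
{"name": "jog_arm", "arguments": {"series": [[0,0,0,0,0],[0,0,0,0,0],[0,0,0,0,0],[0,0,0,0,0],[0,0,0,0,0],[0,0,0,0,0],[0,0,0,0,0],[0,0,0,0,0],[0,0,0,0,0],[0,0,0,0,0],[0,0,0,0,0],[0,0,0,0,0]]}}

```text
time_s: 23.13
tcp_pos: [0.6166, 0.0314, 0.3099]
orientation: [-0.004, 0.939, 0.002, 0.344]
wrist_force: [-0.7, -0.6, -1.6]
gripper_width: 0.0426
gripper_force: 8.1
```

```bash
python3 ang.py; python3 ang.py;python3 ang.py
```

```text
bob surf [0.5925 0.0267 0.2057] 249 rel grasp [-0.0121 -0.0046 -0.1185]
bob surf [0.5909 0.0267 0.2053] 251 rel grasp [-0.0136 -0.0046 -0.1189]
bob surf [0.5907 0.026  0.2057] 251 rel grasp [-0.0138 -0.0053 -0.1185]
```

Request:
{"name": "jog_arm", "arguments": {"series": [[0,0,0,0,-0.01],[0,0,0,0,-0.02],[0,0,0,0,-0.04],[0,0,0,0,-0.06],[0,0,0,0,-0.08],[0,0,0,0,-0.08],[0,0,0,0,-0.08],[0,0,0,0,-0.08],[0,0,0,0,-0.08]], "force": 50}}

```text
time_s: 24.03
tcp_pos: [0.6166, 0.0315, 0.3099]
orientation: [-0.004, 0.939, 0.002, 0.344]
wrist_force: [0.1, -0.9, -1.8]
gripper_width: 0.0396
gripper_force: 26.1
```

```bash
python3 s.py; python3 ang.py
python3 - <<'E'
from h import *
from bench import camera,manip
d=dict(np.load("pics/last.npz")); M=cv2.Rodrigues(d["rvec"])[0]; print("cam",(-M.T@d["tvec"].ravel()).round(3))
s=manip.state(); q=R.from_quat(s["orientation"]).as_matrix(); t=s["tcp_pos"]
c=camera("wrist"); np.savez("pics/w6.npz",**c)
u,v=proj(d,t)[0].astype(int)
b=cv2.resize(d["color"][v-60:v+120,u-60:u+90],(500,600),interpolation=2); 
o=np.zeros((600,800,3),np.uint8); o[:,:500]=b; o[:225,500:800]=cv2.resize(c["color"],(300,225)); cv2.imwrite("pics/w6.png",o)
# hook from wrist camera depth
W=cloud(c); V=W.reshape(-1,3)
k=V[(V[:,0]>.585)&(V[:,0]<.66)&(V[:,1]>-.14)&(V[:,1]<-.07)&(V[:,2]>.17)&(V[:,2]<.25)]
for z in np.arange(.17,.25,.01):
    e=k[(k[:,2]>=z)&(k[:,2]<z+.01)]
    if len(e): print("hook",z.round(2),np.percentile(e[:,0],[2,50,98]).round(4),np.percentile(e[:,1],[2,50,98]).round(4),len(e))
E
```

```text
t 24.03 tcp [0.6166 0.0315 0.3099] j [-0.252 -0.784 -0.627  1.044  0.168 -0.2  ] w 0.0396 gf 26.1 F [ 0.13 -0.87 -1.76]
X [-0.764 -0.006 -0.646] Y [-0.009  1.     0.002] Z [ 0.646  0.007 -0.764] grasp [0.6045 0.0313 0.3242]
bob surf [0.5964 0.0265 0.2057] 254 rel grasp [-0.0081 -0.0048 -0.1185]
cam [ 0.081 -0.798  0.681]
hook 0.18 [0.6056 0.6188 0.6296] [-0.1069 -0.1011 -0.1001] 167
hook 0.19 [0.5986 0.624  0.6348] [-0.1067 -0.1022 -0.1002] 419
hook 0.2 [0.5985 0.6318 0.6368] [-0.107  -0.1027 -0.1001] 255
hook 0.21 [0.6303 0.6332 0.6371] [-0.1057 -0.1016 -0.1002] 128
hook 0.22 [0.6251 0.6301 0.6351] [-0.1049 -0.1012 -0.1002] 115
hook 0.23 [0.6153 0.6201 0.6315] [-0.1064 -0.1014 -0.1   ] 216
hook 0.24 [0.6119 0.6149 0.623 ] [-0.1081 -0.1008 -0.0967] 246
```

View pics/w6.png

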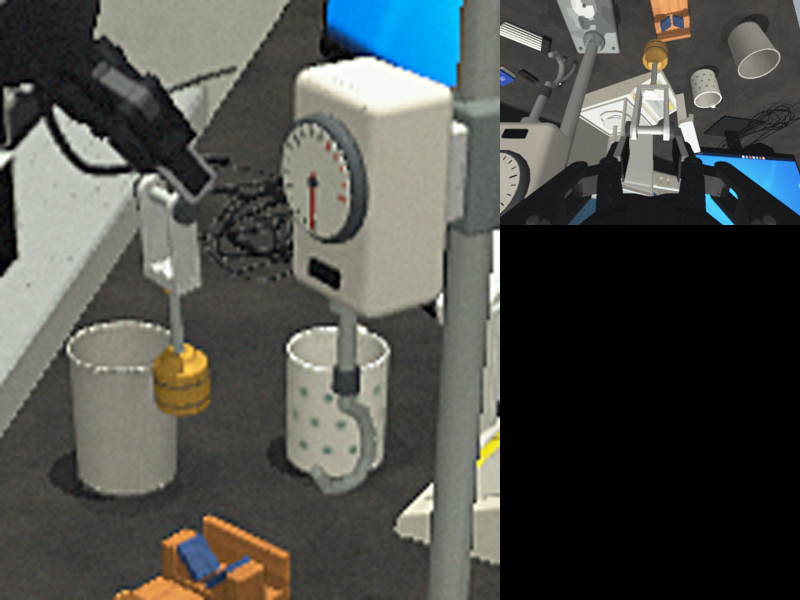

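The weight hangs straight, with its shackle at about (165,220), bob at (182,385) and near boss at (185,208), at the lower edge of the fingertip. The hook is empty at (345,440) and the dial is at zero.

Run:
```python
from h import *
from bench import manip
d=dict(np.load("pics/last.npz")); c=dict(np.load("pics/w6.npz"))
s=manip.state(); q=R.from_quat(s["orientation"]).as_matrix(); t=s["tcp_pos"]; g=t+q[:,2]*manip.grip_depth
u,v=proj(d,t)[0].astype(int); px=(u-60+185*.3,v-60+208*.3)
M=cv2.Rodrigues(d["rvec"])[0]; o=-M.T@d["tvec"].ravel(); n=cv2.undistortPoints(np.array([[px]],float),d["camera_matrix"],d["dist_coeffs"])[0,0]; r=M.T@np.r_[n,1]
p=o+r*(g[1]-.022-o[1])/r[1]; print("near boss",p.round(4),"tool",(q.T@(p-t)).round(4))
W=cloud(d); b=W[int(px[1]),int(px[0])]; print("depth",b.round(4))
# shackle metal points, both cameras, above bridge
for nm,c_ in (("side",d),("wrist",c)):
    V=cloud(c_).reshape(-1,3); col=c_["color"].reshape(-1,3).astype(int); m=(np.abs(V[:,0]-.6)<.05)&(np.abs(V[:,1]-.0315)<.035)&(V[:,2]>.22)&(V[:,2]<.36)&(col.min(1)>110)
    e=V[m]; print(nm,len(e))
    for z in np.arange(.25,.345,.01):
        k=e[(e[:,2]>=z)&(e[:,2]<z+.01)]
        if len(k)>3: print("  ",z.round(2),np.percentile(k[:,0],[5,50,95]).round(4),np.percentile(k[:,1],[5,50,95]).round(4),len(k))
```

```text
near boss [0.5915 0.0093 0.3179] tool [ 0.0141 -0.0219 -0.0225]
depth [0.5892 0.0074 0.3198]
side 518
   0.25 [0.5942 0.597  0.5983] [0.0301 0.031  0.0324] 6
   0.26 [0.5867 0.5888 0.6022] [0.0157 0.0186 0.0435] 30
   0.27 [0.586  0.5917 0.6023] [0.0143 0.0333 0.0471] 101
   0.28 [0.5859 0.593  0.602 ] [0.0132 0.0181 0.0467] 80
   0.29 [0.5844 0.5919 0.6002] [0.0129 0.0174 0.0458] 72
   0.3 [0.5838 0.5893 0.5995] [0.0129 0.0405 0.0461] 73
   0.31 [0.5817 0.5853 0.5894] [0.0132 0.0407 0.044 ] 38
   0.32 [0.582  0.5887 0.5948] [0.0035 0.0405 0.0486] 61
   0.33 [0.5807 0.5851 0.6043] [0.0025 0.0047 0.007 ] 14
   0.34 [0.5741 0.5791 0.6036] [0.0033 0.0046 0.0084] 12
wrist 5856
   0.25 [0.5948 0.5962 0.598 ] [0.0308 0.0346 0.0374] 56
   0.26 [0.5877 0.5889 0.5901] [0.0177 0.0313 0.0476] 535
   0.27 [0.5872 0.5939 0.6043] [0.0185 0.0333 0.0468] 1569
   0.28 [0.5853 0.5872 0.5982] [0.0157 0.0208 0.0481] 344
   0.29 [0.5843 0.5859 0.5885] [0.0151 0.0203 0.0476] 393
   0.3 [0.5831 0.5848 0.5873] [0.0144 0.0197 0.0471] 444
   0.31 [0.5822 0.5875 0.5901] [0.014  0.0279 0.0459] 1125
   0.32 [0.5832 0.5889 0.5935] [0.0134 0.0329 0.0466] 998
   0.33 [0.5829 0.586  0.5894] [-0.0025  0.0641  0.0647] 29
   0.34 [0.5688 0.57   0.581 ] [0.0065 0.0308 0.0642] 76
```

The near boss sits about 14 mm off the pad centre, so I move slowly and steer by the pin itself, now at about (0.592, 0.031, 0.318). The hook seat is at about (0.617, -0.1045, 0.195).

Request:
{"name": "jog_arm", "arguments": {"series": [[0.004,0,0.003,0,-0.09],[0.008,0,0.006,0,-0.09],[0.011,0,0.008,0,-0.09],[0.011,0,0.008,0,-0.09],[0.011,0,0.008,0,-0.09],[0.011,0,0.008,0,-0.09],[0.011,0,0.008,0,-0.09],[0.011,0,0.008,0,-0.09],[0.011,0,0.008,0,-0.09],[0.011,0,0.008,0,-0.09],[0.011,0,0.008,0,-0.09],[0.005,0,0.003,0,-0.09],[0,0,0,0,-0.09],[0,0,0,0,-0.09]]}}

```text
time_s: 25.3
tcp_pos: [0.61, 0.032, 0.2285]
orientation: [-0.004, 0.942, 0.003, 0.337]
wrist_force: [-0.8, -0.6, -1.7]
gripper_width: 0.0392
gripper_force: 28.3
```

```bash
cat > pin.py <<'E'
# pin position from the wrist camera: bright shackle points near the grasp point, in the tool frame
from h import *
from bench import camera,manip
c=camera("wrist"); s=manip.state(); q=R.from_quat(s["orientation"]).as_matrix(); t=s["tcp_pos"]
V=cloud(c).reshape(-1,3); col=c["color"].reshape(-1,3).astype(int); T=(V-t)@q
m=(np.abs(T[:,1])<.009)&(T[:,2]>-.045)&(T[:,2]<.005)&(np.abs(T[:,0]-.01)<.02)&(col.min(1)>60)
k=T[m]; k=k[k[:,0]>np.percentile(k[:,0],20)]; p=np.median(k,0)
# visible pin surface faces the camera (direction in tool frame)
M=cv2.Rodrigues(c["rvec"])[0]; cam=((-M.T@c["tvec"].ravel())-t)@q; n=cam-p; n[1]=0; n/=np.linalg.norm(n)
pc=p-.0037*n; pc[1]=0; w=t+q@pc
b=(np.abs(T[:,1])<.03)&(np.abs(T[:,2]+.02)<.03)
print("pin tool",pc.round(4),"world",w.round(4),len(k))
np.savez("pics/wl.npz",**c)
E
python3 s.py; python3 pin.py; python3 ang.py
```

```text
t 25.3 tcp [0.61   0.032  0.2285] j [-0.253 -0.841 -0.8    0.942  0.167 -0.203] w 0.0392 gf 28.3 F [-0.81 -0.61 -1.67]
X [-0.773 -0.006 -0.634] Y [-0.009  1.     0.002] Z [ 0.634  0.007 -0.773] grasp [0.5981 0.0318 0.2429]
pin tool [ 0.0155  0.     -0.0208] world [0.5849 0.0317 0.2352] 642
bob surf [0.585  0.0271 0.1247] 242 rel grasp [-0.0133 -0.0047 -0.1186]
```

Request:
{"name": "jog_arm", "arguments": {"series": [[0.002,-0.005,-0.002,0,-0.09],[0.003,-0.01,-0.002,0,-0.09],[0.003,-0.012,-0.002,0,-0.09],[0.003,-0.012,-0.002,0,-0.09],[0.003,-0.012,-0.002,0,-0.09],[0.003,-0.012,-0.002,0,-0.09],[0.003,-0.012,-0.002,0,-0.09],[0,-0.012,0,0,-0.09],[0,-0.012,0,0,-0.09],[0,-0.006,0,0,-0.09],[0,0,0,0,-0.09]]}}

```text
time_s: 26.32
tcp_pos: [0.605, -0.0324, 0.228]
orientation: [-0.004, 0.943, 0.003, 0.332]
wrist_force: [0.3, -0.5, -2.5]
gripper_width: 0.0394
gripper_force: 29.0
```

```bash
python3 s.py; python3 pin.py; python3 ang.py
```

```text
t 26.32 tcp [ 0.605  -0.0324  0.228 ] j [-0.415 -0.831 -0.786  0.984  0.263 -0.336] w 0.0394 gf 29.0 F [ 0.32 -0.53 -2.54]
X [-0.779 -0.005 -0.627] Y [-0.009  1.     0.003] Z [ 0.627  0.008 -0.779] grasp [ 0.5933 -0.0326  0.2426]
pin tool [ 0.0149  0.     -0.0209] world [ 0.5803 -0.0321  0.235 ] 648
bob surf [ 0.5833 -0.0367  0.1259] 248 rel grasp [-0.01   -0.0047 -0.1167]
```

Request:
{"name": "jog_arm", "arguments": {"series": [[0.005,0,-0.004,0,-0.09],[0.005,-0.005,-0.004,0,-0.09],[0.004,-0.01,-0.003,0,-0.09],[0,-0.012,0,0,-0.09],[0,-0.012,0,0,-0.09],[0,-0.012,0,0,-0.09],[0,-0.012,0,0,-0.09],[0,-0.012,0,0,-0.09],[0,-0.012,0,0,-0.09],[0,-0.012,0,0,-0.09],[0,-0.012,0,0,-0.09],[0,-0.007,0,0,-0.09],[0,0,0,0,-0.09]]}}

```text
time_s: 27.5
tcp_pos: [0.5996, -0.1041, 0.2281]
orientation: [-0.004, 0.944, 0.003, 0.33]
wrist_force: [0.4, -0.1, -1.7]
gripper_width: 0.0392
gripper_force: 28.9
```

```bash
python3 s.py; python3 pin.py; python3 ang.py
python3 - <<'E'
from h import *
from bench import manip
c=dict(np.load("pics/wl.npz")); W=cloud(c); V=W.reshape(-1,3)
k=V[(V[:,0]>.594)&(V[:,0]<.645)&(np.abs(V[:,1]+.105)<.012)&(V[:,2]>.175)&(V[:,2]<.25)]
for z in np.arange(.175,.25,.01):
    e=k[(k[:,2]>=z)&(k[:,2]<z+.01)]
    if len(e)>3: print("hook",z.round(3),np.percentile(e[:,0],[2,50,98]).round(4),np.percentile(e[:,1],[2,50,98]).round(4),len(e))
d=dict(np.load("pics/last.npz")); u,v=proj(d,[.6,-.1,.21])[0].astype(int)
o=np.zeros((600,800,3),np.uint8); o[:,:500]=cv2.resize(d["color"][v-70:v+50,u-55:u+45],(500,600),interpolation=2); o[:225,500:]=cv2.resize(c["color"],(300,225)); cv2.imwrite("pics/w7.png",o); print(u,v)
E
```

```text
t 27.5 tcp [ 0.5996 -0.1041  0.2281] j [-0.585 -0.773 -0.744  1.018  0.359 -0.484] w 0.0392 gf 28.9 F [ 0.35 -0.13 -1.7 ]
X [-0.782 -0.005 -0.623] Y [-0.009  1.     0.004] Z [ 0.623  0.009 -0.782] grasp [ 0.5879 -0.1042  0.2427]
pin tool [ 0.0149  0.     -0.021 ] world [ 0.5748 -0.1038  0.2352] 646
bob surf [ 0.5771 -0.1072  0.1278] 261 rel grasp [-0.0108 -0.0035 -0.115 ]
hook 0.185 [0.6012 0.625  0.6311] [-0.1084 -0.1048 -0.1011] 249
hook 0.195 [0.598  0.6008 0.6328] [-0.1083 -0.1045 -0.1011] 278
hook 0.205 [0.6311 0.6331 0.6363] [-0.1084 -0.1043 -0.1006] 75
hook 0.215 [0.6277 0.6306 0.6339] [-0.1084 -0.1043 -0.1007] 179
hook 0.225 [0.616  0.6229 0.6301] [-0.1083 -0.1049 -0.1009] 118
hook 0.235 [0.6136 0.6164 0.6189] [-0.1081 -0.1045 -0.1008] 237
hook 0.245 [0.6117 0.6134 0.6186] [-0.1116 -0.1045 -0.0973] 274
348 230
```

View pics/w7.png

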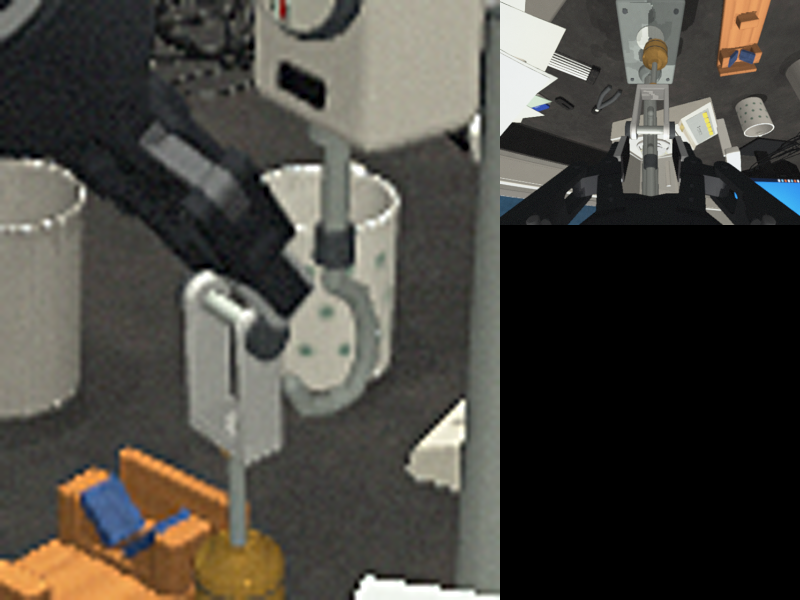

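The side crop shows the pin and near boss at about (265,335), just in front of the hook's lip at (290,380). The fingertip, at (300,290), clears the hook shank, and the shackle hangs straight and straddles the hook plane. Next I measure the gap between gripper and housing numerically.

```bash
cat > gap.py <<'E'
from h import *
from bench import manip,camera
s=manip.state(); q=R.from_quat(s["orientation"]).as_matrix(); t=s["tcp_pos"]
for nm in ("side","scene"):
    c=camera(nm); W=cloud(c); T=(W-t)@q; col=c["color"].astype(int)
    dark=col.max(-1)<75
    g=dark&(np.abs(T[...,1])<.07)&(T[...,2]>-.25)&(T[...,2]<-.03)&(T[...,0]>-.07)&(T[...,0]<.07)&(W[...,0]<.60)
    for z in np.arange(-.2,-.03,.02):
        k=T[g&(T[...,2]>=z)&(T[...,2]<z+.02)]
        if len(k)>5: print(nm,"grip z",z.round(2),"x",np.percentile(k[:,0],[2,98]).round(4),"y",np.percentile(k[:,1],[2,98]).round(4),len(k))
    h=(col.min(-1)>110)&(W[...,2]>.29)&(W[...,2]<.42)&(W[...,0]>.58)&(W[...,0]<.63)&(np.abs(W[...,1]+.105)<.045)
    k=T[h]; print(nm,"housing z low",np.percentile(W[h][:,2],1).round(4),"xmin",np.percentile(W[h][:,0],1).round(4),"tool x max",np.percentile(k[:,0],[95,99]).round(4))
E
python3 gap.py
```

```text
side grip z -0.2 x [-0.0332  0.0371] y [-0.039  -0.0006] 582
side grip z -0.18 x [-0.0326  0.0372] y [-0.0392 -0.0068] 480
side grip z -0.16 x [-0.0299  0.0359] y [-0.0394 -0.0108] 267
side grip z -0.14 x [-0.0186  0.0196] y [-0.0674 -0.008 ] 261
side grip z -0.12 x [-0.0168  0.0193] y [-0.0672  0.0106] 250
side grip z -0.1 x [-0.069   0.0171] y [-0.0602  0.0167] 181
side grip z -0.08 x [-0.0554  0.0136] y [-0.0538  0.0277] 97
side grip z -0.06 x [-0.006   0.0113] y [-0.0352  0.0238] 74
side grip z -0.04 x [-0.0054  0.0164] y [-0.0354  0.0213] 46
side housing z low 0.3047 xmin 0.5937 tool x max [-0.0575 -0.0525]
scene grip z -0.2 x [-0.0262  0.038 ] y [-0.0402  0.0084] 354
scene grip z -0.18 x [-0.0225  0.0387] y [-0.0401  0.0045] 273
scene grip z -0.16 x [-0.0219  0.0382] y [-0.0403  0.0025] 141
scene grip z -0.14 x [-0.0092  0.0202] y [-0.0684  0.058 ] 161
scene grip z -0.12 x [-0.0087  0.0201] y [-0.0677  0.0598] 155
scene grip z -0.1 x [-0.009   0.0181] y [-0.0608  0.054 ] 175
scene grip z -0.08 x [-0.0569  0.014 ] y [-0.0534  0.0408] 111
scene grip z -0.06 x [-0.0035  0.0126] y [-0.0362  0.0212] 62
scene grip z -0.04 x [-0.004   0.0132] y [-0.0356  0.0241] 37
scene housing z low 0.2992 xmin 0.5917 tool x max [-0.0536 -0.0507]
```

Request:
{"name": "jog_arm", "arguments": {"series": [[-0.001,0,0.004,0,-0.09],[-0.001,0,0.007,0,-0.09],[-0.002,0,0.007,0,-0.09],[-0.002,0,0.007,0,-0.09],[-0.002,0,0.007,0,-0.09],[-0.001,0,0.007,0,-0.09],[-0.001,0,0.007,0,-0.09],[-0.001,0,0.007,0,-0.09],[0,0,0,0,-0.09],[0,0,0,0,-0.09]]}}

```text
time_s: 28.53
tcp_pos: [0.6245, -0.1025, 0.207]
orientation: [-0.004, 0.944, 0.004, 0.33]
wrist_force: [-0.0, -0.6, -0.5]
gripper_width: 0.0393
gripper_force: 28.7
```

```bash
python3 s.py; python3 pin.py; python3 ang.py
```

```text
t 28.53 tcp [ 0.6245 -0.1025  0.207 ] j [-0.549 -0.689 -0.734  0.934  0.34  -0.453] w 0.0393 gf 28.7 F [-0.03 -0.58 -0.49]
X [-0.782 -0.006 -0.623] Y [-0.011  1.     0.004] Z [ 0.623  0.01  -0.782] grasp [ 0.6129 -0.1027  0.2217]
pin tool [ 0.0164  0.     -0.0191] world [ 0.5998 -0.1029  0.2121] 1078
bob surf [ 0.6022 -0.1055  0.1089] 188 rel grasp [-0.0107 -0.0027 -0.1131]
```

Request:
{"name": "jog_arm", "arguments": {"series": [[-0.003,-0.001,0.003,0,-0.09],[-0.004,-0.001,0.003,0,-0.09],[-0.004,0,0.003,0,-0.09],[-0.003,0,0.002,0,-0.09],[0,0,0,0,-0.09],[0,0,0,0,-0.09]]}}

```text
time_s: 29.13
tcp_pos: [0.6354, -0.1037, 0.2075]
orientation: [-0.004, 0.944, 0.004, 0.33]
wrist_force: [0.6, 0.0, -2.2]
gripper_width: 0.0395
gripper_force: 28.9
```

```bash
cat >> s.py <<'E'
p=s["tcp_pos"]+q@np.array([.0149,0,-.021]); print("pin",p.round(4),"rel seat",(p-[.617,-.1045,.195]).round(4))
E
python3 s.py; python3 ang.py
cat > hook.py <<'E'
from h import *
d=dict(np.load("pics/last.npz")); W=cloud(d); col=d["color"].astype(int)
m=(W[...,0]>.595)&(W[...,0]<.645)&(np.abs(W[...,1]+.107)<.008)&(W[...,2]>.16)&(W[...,2]<.20)&(col.max(-1)<190)
print("hook bottom z",np.percentile(W[m][:,2],[1,3,10]).round(4),m.sum())
E
python3 hook.py
```

```text
t 29.13 tcp [ 0.6354 -0.1037  0.2075] j [-0.538 -0.65  -0.71   0.915  0.334 -0.444] w 0.0395 gf 28.9 F [ 0.55  0.02 -2.22]
X [-0.782 -0.006 -0.623] Y [-0.011  1.     0.004] Z [ 0.623  0.01  -0.782] grasp [ 0.6237 -0.1039  0.2221]
pin [ 0.6106 -0.104   0.2146] rel seat [-0.0064  0.0005  0.0196]
bob surf [ 0.6163 -0.1065  0.1088] 201 rel grasp [-0.0074 -0.0026 -0.1133]
hook bottom z [0.1622 0.1633 0.1658] 66
```

Request:
{"name": "jog_arm", "arguments": {"series": [[0.002,0,0.004,0,-0.09],[0.003,0,0.005,0,-0.09],[0.003,0,0.005,0,-0.09],[0.002,0,0.005,0,-0.09],[0.002,0,0.004,0,-0.09],[0,0,0,0,-0.09],[0,0,0,0,-0.09]]}}

```text
time_s: 29.77
tcp_pos: [0.6382, -0.1036, 0.1919]
orientation: [-0.004, 0.944, 0.004, 0.33]
wrist_force: [-0.5, -0.2, -2.2]
gripper_width: 0.0391
gripper_force: 28.8
```

```bash
python3 s.py; python3 ang.py
```

```text
t 29.77 tcp [ 0.6382 -0.1036  0.1919] j [-0.534 -0.64  -0.732  0.883  0.332 -0.44 ] w 0.0391 gf 28.8 F [-0.54 -0.2  -2.21]
X [-0.782 -0.006 -0.623] Y [-0.01   1.     0.004] Z [ 0.623  0.01  -0.782] grasp [ 0.6265 -0.1038  0.2066]
pin [ 0.6134 -0.1039  0.1991] rel seat [-0.0036  0.0006  0.0041]
bob surf [ 0.617  -0.1034  0.0957] 111 rel grasp [-0.0095  0.0004 -0.1109]
```

Request:
{"name": "jog_arm", "arguments": {"series": [[0.001,0,0.003,0,-0.09],[0.001,0,0.003,0,-0.09],[0.002,0,0.003,0,-0.09],[0.002,0,0.003,0,-0.09],[0,0,0,0,-0.09],[0,0,0,0,-0.09],[0,0,0,0,-0.09]]}}

```text
time_s: 30.4
tcp_pos: [0.64, -0.1037, 0.1845]
orientation: [-0.004, 0.944, 0.003, 0.33]
wrist_force: [1.0, 0.5, -0.6]
gripper_width: 0.0395
gripper_force: 29.5
```

```bash
cat > avg.py <<'E'
from bench import manip,camera
import numpy as np
F=[]
for i in range(6): camera("side"); F.append(manip.state()["wrist_force"])
print("F avg",np.mean(F,0).round(2))
E
python3 s.py; python3 avg.py
python3 - <<'E'
from h import *
from bench import camera
d=camera("side"); a=dict(np.load("pics/s2.npz"))  # hook/needle before vs now: motion of spindle collar
def collar(c):
    W=cloud(c); col=c["color"].astype(int); m=(col.max(-1)<95)&(np.abs(W[...,0]-.616)<.012)&(np.abs(W[...,1]+.108)<.01)&(W[...,2]>.215)&(W[...,2]<.27)
    return np.percentile(W[m][:,2],[5,50,95]).round(4),m.sum()
print(collar(a),collar(d))
E
```

```text
t 30.4 tcp [ 0.64   -0.1037  0.1845] j [-0.532 -0.634 -0.741  0.865  0.33  -0.439] w 0.0395 gf 29.5 F [ 1.02  0.48 -0.62]
X [-0.782 -0.006 -0.623] Y [-0.01   1.     0.004] Z [ 0.623  0.009 -0.782] grasp [ 0.6283 -0.1038  0.1992]
pin [ 0.6152 -0.104   0.1917] rel seat [-0.0018  0.0005 -0.0033]
F avg [ 0.23 -0.25 -1.06]
(array([0.2462, 0.2536, 0.2592]), np.int64(67)) (array([0.251 , 0.2563, 0.2578]), np.int64(15))
```

Request:
{"name": "jog_arm", "arguments": {"series": [[0.001,0,0.001,0,-0.09],[0.001,0,0.002,0,-0.09],[0,0,0,0,-0.09],[0,0,0,0,-0.06],[0,0,0,0,-0.03],[0,0,0,0,-0.01],[0,0,0,0,0.005],[0,0,0,0,0.02],[0,0,0,0,0.02]]}}

```text
time_s: 31.5
tcp_pos: [0.6402, -0.1037, 0.1824]
orientation: [-0.004, 0.944, 0.003, 0.33]
wrist_force: [0.7, -0.7, -0.6]
gripper_width: 0.0435
gripper_force: 3.0
```

```bash
python3 s.py; python3 avg.py; python3 ang.py
```

```text
t 31.5 tcp [ 0.6402 -0.1037  0.1824] j [-0.532 -0.633 -0.745  0.861  0.33  -0.438] w 0.0435 gf 3.0 F [ 0.73 -0.73 -0.58]
X [-0.782 -0.006 -0.623] Y [-0.01   1.     0.004] Z [ 0.623  0.009 -0.782] grasp [ 0.6285 -0.1039  0.197 ]
pin [ 0.6154 -0.104   0.1895] rel seat [-0.0016  0.0005 -0.0055]
F avg [ 0.92 -1.14 -0.19]
bob surf [ 0.6176 -0.1011  0.0903] 51 rel grasp [-0.0109  0.0028 -0.1066]
```

Request:
{"name": "jog_arm", "arguments": {"series": [[0,0,0,0,0.03],[0,0,0,0,0.04],[0,0,0,0,0.06],[0,0,0,0,0.1],[0,0,0,0,0.2],[0,0,0,0,0.35],[0,0,0,0,0.5],[0,0,0,0,0.5],[0,0,0,0,0.5],[0,0,0,0,0.5]]}}

```text
time_s: 32.68
tcp_pos: [0.6401, -0.1036, 0.1823]
orientation: [-0.004, 0.944, 0.004, 0.33]
wrist_force: [-0.1, 1.1, 0.1]
gripper_width: 0.0641
gripper_force: 0.0
```

```bash
python3 s.py; python3 ang.py
```

```text
t 32.68 tcp [ 0.6401 -0.1036  0.1823] j [-0.532 -0.633 -0.745  0.861  0.33  -0.438] w 0.0641 gf 0.0 F [-0.12  1.14  0.1 ]
X [-0.782 -0.006 -0.623] Y [-0.01   1.     0.004] Z [ 0.623  0.01  -0.782] grasp [ 0.6285 -0.1038  0.1969]
pin [ 0.6154 -0.1039  0.1894] rel seat [-0.0016  0.0006 -0.0056]
bob surf [ 0.6141 -0.1031  0.09  ] 21 rel grasp [-0.0143  0.0007 -0.1069]
```

Request:
{"name": "jog_arm", "arguments": {"series": [[0,0,-0.005,0,0.5],[0,0,-0.01,0,0.5],[0,0,-0.015,0,0.5],[0,0,-0.02,0,0.5],[0,0,-0.02,0,0.5],[0.01,0,-0.02,0,0.5],[0.01,0,-0.02,0,0.5],[0.01,0,-0.02,0,0.5],[0.01,0,-0.02,0,0.5],[0,0,0,0,0.5],[0,0,0,0,0.5],[0,0,0,0,0.5],[0,0,0,0,0.5],[0,0,0,0,0.5],[0,0,0,0,0.5],[0,0,0,0,0.5]]}}

```text
time_s: 34.07
tcp_pos: [0.5731, -0.1077, 0.2388]
orientation: [-0.005, 0.945, 0.006, 0.326]
wrist_force: [-0.2, 0.3, 0.3]
gripper_width: 0.0641
gripper_force: 0.0
```

```bash
python3 s.py
python3 - <<'E'
from h import *
from bench import camera
for i in range(5):
    out=[]
    for n in ("side","scene","wrist"):
        c=camera(n); W=cloud(c); hsv=cv2.cvtColor(c["color"],cv2.COLOR_BGR2HSV)
        m=(hsv[...,0]>18)&(hsv[...,0]<32)&(hsv[...,1]>120)&(W[...,2]>.035)&(W[...,2]<.11)&(np.abs(W[...,0]-.617)<.05)&(np.abs(W[...,1]+.105)<.05)
        out.append((n,np.median(W[m],0).round(4).tolist() if m.sum() else None,int(m.sum())))
    print(out)
# shackle bright points
for n in ("side","wrist"):
    c=camera(n); V=cloud(c).reshape(-1,3); col=c["color"].reshape(-1,3).astype(int)
    e=V[(np.abs(V[:,0]-.617)<.03)&(np.abs(V[:,1]+.105)<.03)&(V[:,2]>.12)&(V[:,2]<.21)&(col.min(1)>120)]
    print(n,len(e),"x",np.percentile(e[:,0],[5,50,95]).round(4),"y",np.percentile(e[:,1],[5,50,95]).round(4),"z",np.percentile(e[:,2],[2,98]).round(4))
E
```

```text
t 34.07 tcp [ 0.5731 -0.1077  0.2388] j [-0.633 -0.841 -0.756  1.1    0.385 -0.533] w 0.0641 gf 0.0 F [-0.2   0.27  0.32]
X [-0.787 -0.006 -0.617] Y [-0.013  1.     0.007] Z [ 0.616  0.014 -0.787] grasp [ 0.5615 -0.108   0.2536]
pin [ 0.5484 -0.1081  0.2462] rel seat [-0.0686 -0.0036  0.0512]
[('side', [0.6186, -0.1053, 0.0903], 8), ('scene', [0.6052, -0.1151, 0.0848], 57), ('wrist', [0.6038, -0.1077, 0.0812], 91)]
[('side', [0.6128, -0.1025, 0.0894], 5), ('scene', [0.6035, -0.1151, 0.0848], 54), ('wrist', [0.603, -0.1086, 0.0829], 81)]
[('side', [0.6166, -0.1077, 0.0906], 5), ('scene', [0.6065, -0.1111, 0.0839], 62), ('wrist', [0.605, -0.1045, 0.0775], 80)]
[('side', [0.6168, -0.1023, 0.0897], 18), ('scene', [0.607, -0.1098, 0.0838], 59), ('wrist', [0.606, -0.1021, 0.0815], 88)]
[('side', [0.6152, -0.1034, 0.09], 14), ('scene', [0.6069, -0.1121, 0.0843], 59), ('wrist', [0.6028, -0.1046, 0.0786], 84)]
side 418 x [0.6041 0.6108 0.6219] y [-0.1226 -0.108  -0.0904] z [0.1385 0.199 ]
wrist 2115 x [0.6049 0.608  0.6205] y [-0.1205 -0.1045 -0.0889] z [0.1381 0.198 ]
```

Request:
{"name": "jog_arm", "arguments": {"series": [[0,0,0,0,0.5],[0,0,0,0,0.5],[0,0,0,0,0.5],[0,0,0,0,0.5],[0,0,0,0,0.5],[0,0,0,0,0.5],[0,0,0,0,0.5],[0,0,0,0,0.5],[0,0,0,0,0.5],[0,0,0,0,0.5],[0,0,0,0,0.5],[0,0,0,0,0.5],[0,0,0,0,0.5],[0,0,0,0,0.5],[0,0,0,0,0.5],[0,0,0,0,0.5],[0,0,0,0,0.5],[0,0,0,0,0.5],[0,0,0,0,0.5],[0,0,0,0,0.5]]}}

```text
time_s: 36.58
tcp_pos: [0.5731, -0.1079, 0.2389]
orientation: [-0.005, 0.945, 0.006, 0.326]
wrist_force: [-0.6, -0.0, 0.2]
gripper_width: 0.0635
gripper_force: 0.0
```

Request:
{"name": "jog_arm", "arguments": {"series": [[0,0,0,0,0.5],[0,0,0,0,0.5],[0,0,0,0,0.5],[0,0,0,0,0.5],[0,0,0,0,0.5],[0,0,0,0,0.5],[0,0,0,0,0.5],[0,0,0,0,0.5],[0,0,0,0,0.5],[0,0,0,0,0.5],[0,0,0,0,0.5],[0,0,0,0,0.5],[0,0,0,0,0.5],[0,0,0,0,0.5],[0,0,0,0,0.5],[0,0,0,0,0.5],[0,0,0,0,0.5],[0,0,0,0,0.5],[0,0,0,0,0.5],[0,0,0,0,0.5]]}}

```text
time_s: 38.25
tcp_pos: [0.5731, -0.1079, 0.2389]
orientation: [-0.005, 0.945, 0.006, 0.326]
wrist_force: [-0.4, 0.6, -0.0]
gripper_width: 0.0642
gripper_force: 0.0
```

```bash
python3 -c "
from bench import manip
print(manip.sign_off())"
```

```text
the job is handed in; nothing more can be done
None
```

The check weight is hanging free on the gauge hook, drawn down about 5 mm by camera measurement, with the gripper open and backed clear; I handed the job in at about 38 s, but the hand-in returned no verdict.

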